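# Stow round bars in the double-latched V-rack case

## Robot

A 7-joint arm with a two-finger parallel gripper is mounted at the origin on the work surface. World frame = base frame: x ahead of the robot, y to its left, z up, the work surface at z = 0. Lengths are in m, angles in rad, forces in N, time in s.
With the tool pointing down it reaches from about 0.35 to 0.9 m from the base axis. Payload 8.1 kg.
Tool frame: the origin (TCP) lies midway between the tips of the shut fingers; the grasp point (between the pads) lies env.hold_point_z behind it (env.hold_point_z is the distance from the TCP to the grasp point, in m); z points along the fingers, y is the line along which they close (so a half turn about z gives the same grasp; the last joint's range is limited). The gripper opens to 85 mm and grips with 20 to 120 N. Pads are 22 mm wide; open, the fingers measure 114 mm over their backs; the gripper's body (76 mm by 85 mm) begins 54 mm behind the grasp point. The pads swing forward as they close: fully open they stand 13 mm farther back than shut.
Start: joints at [-1.422, 0.434, 0.025, 1.573, -0.012, 1.134, -0.075], TCP at [0.156, 0.605, 0.231] pointing down, gripper open.
Joint ranges: [-2.62, 2.62], [-0.44, 2.09], [-1.27, 1.32], [0.08, 2.57], [-1.32, 4.46], [0.12, 2], [-2.74, 2.74]. Speed limits (rad/s): [2.22, 2.22, 3.01, 3.01, 3.14, 3.14, 3.14].

## Interface

Orientations are given as [roll, pitch, yaw] about the fixed x, y, z axes, in that order (R = Rz(yaw) Ry(pitch) Rx(roll)).
In Python, from plant import env gives the robot as it stands.
- The arm moves only by the tool carry_out, never from a script. Its argument "motion" is a list of rows, each a list of 7 numbers: the turn, a rotation vector about the tool's x, y, z scaled (see below), then the shift along the tool's x, y, z scaled (see below), then the opening, from 0 (shut) to 1 (fully open). A call has 1 to 12 rows; each row is the pose to reach, as a shift and turn from the pose commanded when the call began, along the tool's axes at that moment; what a row does not reach only later rows make up. The controller multiplies each number of a shift by 800 mm and each number of a turn by pi/2 rad. A row lasts 1/10 s, in which the tool goes at most 50 mm and 8.59 degrees, less where a joint would pass 70% of its speed; a pose out of reach is approached as far as the arm can. A call with a number of a shift or a turn outside -1 to 1 is refused whole. A call with a gripper value outside its range is refused whole. The fingers move at their own pace and stop on an object; "newtons" is the grip in N (left out, the last holds). Time passes only in rows, so rows that repeat a pose let the fingers close. It gives the time, the measured TCP pose, the force, the opening and the grip force at its end, in the units of the state.
- env.get_state(): the state, without advancing time (a new reading comes with each control period).
- env.capture(name): name is "side" or "top" or "wrist"; returns the picture (480x640x3 uint8, red, green, blue); there is no depth.
- env.camera_info(name): a dict with "fx", "fy", "cx", "cy" (pixels), "rvec" (rotation vector, rad) and "tvec" (3), from world to camera coordinates, as OpenCV has them; the wrist camera has in their place "tool_from_camera" (4x4, takes a point from camera to tool coordinates, whose origin is the TCP and whose axes are the flange's). Camera axes: x right, y down, z forward; pixel columns grow to the right and rows downward; lengths in m; the calibration is good to about 2 mm. A picture is of the moment at which its call begins: read the wrist's pose just before it. camera_info takes no time and is no camera call.
- env.close_job(): hands the job in; it is judged then, once.
Trained networks look in the newest picture that a camera, given by its name, has taken for a name from the list of things; names that differ only in an ending like _2 or _b are one class to them, and where a whole thing is asked for, a point or a joint stands for the part that bears it (a point fixed in the world has none). Each returns a list of dicts, best first, with "conf" (0 to 1); they miss things now and then, are a little off and sometimes report something else, mostly with a low value. They report only what shows in the picture. A call takes as long as a camera call. They do not tell look-alikes from the thing itself.
- env.recognise(camera, thing): "point" ([x, y, z] in m, in the coordinates of the camera as it stood for that picture, good to about 4 mm: the middle of the surface that is visible of it).
- env.silhouettes(camera, thing): "region" (480x640 bool, what is visible of it).
The state is a dict: "time": time; "q": joint angles; "joint_velocities": joint speeds; "joint_efforts": joint torques, N m; "eef_pos": TCP position; "ee_rot": TCP orientation; "ft_force": force on the tool from outside, world axes, zero at the start; "wrist_torque": the same for the moment, N m; "gripper_width": finger opening in m; "grip_force": force on a finger pad.
Only numpy, scipy, OpenCV 4.12 (cv2) and the standard library are available. Lean on these libraries where they do the work, as an engineer would, in place of code of your own. Each camera call takes 0.05 s, during which the arm holds its last target. There are 200 camera calls.

## Task

Put the round steel shaft bars away in the bar case: slide the front latch open, lift the lid slightly until the safety catch stops it, push the catch fully aside, and open the lid until it stands about upright. Lay every bar in a V-groove pair of its own, lying front to back so that both racks cradle it, then shut the lid fully and slide the latch fully home. Leave the wrench, the can and the collar where they are.

Things in the scene. Friction and masses are not known exactly. Their poses are not given: they have to be found in the camera images.
- case: fixed grey steel bar case, 170 deep (x, front to hinged back) x 300 wide (y) x 62 mm high, walls and floor 5 mm; origin under its centre on the bench, x pointing away from the handle side, z up. Inside, two 15 mm wide racks run along y at x = -40 and +40 mm, free space between them; each has four 90-degree V-grooves that line up in pairs, so a bar laid along the case's x spans both racks.
- groove1 (a point): point midway between the racks on the bottom line of V-groove pair 1, 20 mm above the bench, at case y = -96 mm; x runs along the groove. Grooves are 20 mm deep, 40 mm wide at the top, with 24 mm flats between. A cradled bar's centre lies 1.41 x its radius above this point (16 mm for 22 mm bars, 20 mm for 28 mm bars).
- groove2 (a point): point midway between the racks on the bottom line of V-groove pair 2, 20 mm above the bench, at case y = -32 mm; x runs along the groove. Grooves are 20 mm deep, 40 mm wide at the top, with 24 mm flats between. A cradled bar's centre lies 1.41 x its radius above this point (16 mm for 22 mm bars, 20 mm for 28 mm bars).
- groove3 (a point): point midway between the racks on the bottom line of V-groove pair 3, 20 mm above the bench, at case y = +32 mm; x runs along the groove. Grooves are 20 mm deep, 40 mm wide at the top, with 24 mm flats between. A cradled bar's centre lies 1.41 x its radius above this point (16 mm for 22 mm bars, 20 mm for 28 mm bars).
- groove4 (a point): point midway between the racks on the bottom line of V-groove pair 4, 20 mm above the bench, at case y = +96 mm; x runs along the groove. Grooves are 20 mm deep, 40 mm wide at the top, with 24 mm flats between. A cradled bar's centre lies 1.41 x its radius above this point (16 mm for 22 mm bars, 20 mm for 28 mm bars).
- bar1_center (a point): round steel shaft bar 130 mm long, 22 mm in diameter, with a square collar 26 mm across the flats and 36 mm long at mid-length, on which it lies flat on the mat; about 0.4 kg. This point is its centre, its x axis runs along the bar. Grip it by the collar's flats. May be absent (None).
- bar2_center (a point): round steel shaft bar 130 mm long, 22 mm in diameter, with a square collar 26 mm across the flats and 36 mm long at mid-length, on which it lies flat on the mat; about 0.4 kg. This point is its centre, its x axis runs along the bar. Grip it by the collar's flats. May be absent (None).
- bar3_center (a point): round steel shaft bar 130 mm long, 28 mm in diameter, with a square collar 30 mm across the flats and 36 mm long at mid-length, on which it lies flat on the mat; about 0.6 kg. This point is its centre, its x axis runs along the bar. Grip it by the collar's flats. May be absent (None).
- bar4_center (a point): round steel shaft bar 130 mm long, 28 mm in diameter, with a square collar 30 mm across the flats and 36 mm long at mid-length, on which it lies flat on the mat; about 0.6 kg. This point is its centre, its x axis runs along the bar. Grip it by the collar's flats. May be absent (None).
- lid (a joint): lid angle in rad: 0 shut, up to 1.75 (leaning back past upright); upright is 1.57. Stiff hinge along the case's y: it stays where it is left, and takes about 8 N up at the handle to lift, about 2 to 6 N to lower.
- lid_handle (a point): centre of the lid's handle: a round steel bar 12 mm in diameter along the case's y, 68 mm free between two brackets, 45 mm in front of the lid's edge, open above, below and between; 65 mm above the bench when shut. Moves on an arc of radius 220 mm about point lid_hinge; pinched from above, fingers before and behind it, it can turn between the pads as the lid swings.
- lid_hinge (a point): middle of the lid's hinge line, at case x = +85 mm, 65 mm above the bench; the line runs along the case's y. The lid plate is 175 mm from hinge to front edge and 5 mm thick.
- latch_slide (a joint): primary latch, front of the case on its -y side: m of slide towards the case's -y; 0 (home) holds the lid shut, 0.035 is fully open, and the lid is free of it beyond 0.020. Slides with about 2 N and stays where it is left.
- latch_knob (a point): point on the latch's upright round knob, 16 mm in diameter, 70 mm above the bench, 16 mm under the knob's top and 55 mm in front of the case's front wall; the slide moves along the case's y.
- catch_slide (a joint): hidden safety catch, front of the case on its +y side: m of slide towards the case's +y; at 0 it stops the rising lid at about 0.085 rad; 0.035 is fully aside, the lid is free beyond 0.020. Blocked while the lid is shut: it slides only with the lid raised over about 0.05 rad. About 2 N, stays where left; when fully aside it does not hinder shutting the lid, and it is not to be put back.
- catch_tab (a point): point on the catch's upright flat tab, 10 mm wide along the case's y, 22 mm along its x, 70 mm above the bench, 16 mm under the tab's top and 55 mm in front of the case's front wall.
- mat: fixed black rubber mat on the bench, 320 x 220 x 3 mm, on which the bars start; origin at the centre of its underside.
- wrench: bystander: a steel open-ended wrench lying on the bench beyond the mat; leave it alone.
- oil_can: bystander: a green can, 64 mm in diameter and 120 mm high, behind the case; origin at the centre of its base. Leave it alone.
- collar: bystander: a dark steel collar, 64 mm in diameter and 22 mm high, lying to the left of the case; leave it alone.
There are look-alikes about, which are no part of the job. What is shaped like the part that bears bar4_center but black is not meant.

How it is judged:
On the way, in this order (a step that is already met when the one before it is completed fails the run):
1. the latch is slid open (over 25 mm) (value of joint latch_slide above 0.025 m), for 0.2 s.
2. the lid is lifted slightly (0.04 to 0.2 rad) with the catch still holding it (value of joint lid between 0.04 and 0.2 rad and value of joint catch_slide below 0.015 m), for 0.2 s.
3. the catch is pushed aside (over 25 mm) (value of joint catch_slide above 0.025 m), for 0.2 s.
4. the lid is opened (beyond 1.3 rad) (value of joint lid above 1.3 rad), for 0.2 s.
5. every bar lies cradled in a groove pair, at rest, with the lid still open (z of bar1_center in the frame of case between 0.0316 and 0.0406 m and x of bar1_center in the frame of case between -0.025 and 0.025 m and angle between the x axis of each of bar1_center, bar2_center, bar3_center, bar4_center and the x axis of case, either way round below 0.1 rad and (y of bar1_center in the frame of case between -0.103 and -0.089 m or y of bar1_center in the frame of case between -0.039 and -0.025 m or y of bar1_center in the frame of case between 0.025 and 0.039 m or y of bar1_center in the frame of case between 0.089 and 0.103 m) and z of bar2_center in the frame of case between 0.0316 and 0.0406 m and x of bar2_center in the frame of case between -0.025 and 0.025 m and (y of bar2_center in the frame of case between -0.103 and -0.089 m or y of bar2_center in the frame of case between -0.039 and -0.025 m or y of bar2_center in the frame of case between 0.025 and 0.039 m or y of bar2_center in the frame of case between 0.089 and 0.103 m) and z of bar3_center in the frame of case between 0.0358 and 0.0448 m and x of bar3_center in the frame of case between -0.025 and 0.025 m and (y of bar3_center in the frame of case between -0.103 and -0.089 m or y of bar3_center in the frame of case between -0.039 and -0.025 m or y of bar3_center in the frame of case between 0.025 and 0.039 m or y of bar3_center in the frame of case between 0.089 and 0.103 m) and z of bar4_center in the frame of case between 0.0358 and 0.0448 m and x of bar4_center in the frame of case between -0.025 and 0.025 m and (y of bar4_center in the frame of case between -0.103 and -0.089 m or y of bar4_center in the frame of case between -0.039 and -0.025 m or y of bar4_center in the frame of case between 0.025 and 0.039 m or y of bar4_center in the frame of case between 0.089 and 0.103 m) and linear speed of each of bar1, bar2, bar3, bar4 below 0.03 m/s and value of joint lid above 0.8 rad), for 0.3 s.
6. the lid is shut (below 0.03 rad) (value of joint lid below 0.03 rad), for 0.2 s.
At the end, for the whole second after the job is handed in: Every bar present lies at rest in a groove pair: centre within 7 mm of the groove's line sideways, -4/+5 mm of the cradled height, 25 mm of the middle lengthwise, within 0.10 rad of the groove; the lid is shut (below 0.03 rad) and the latch is home (below 8 mm) (z of bar1_center in the frame of case between 0.0316 and 0.0406 m and x of bar1_center in the frame of case between -0.025 and 0.025 m and angle between the x axis of each of bar1_center, bar2_center, bar3_center, bar4_center and the x axis of case, either way round below 0.1 rad and (y of bar1_center in the frame of case between -0.103 and -0.089 m or y of bar1_center in the frame of case between -0.039 and -0.025 m or y of bar1_center in the frame of case between 0.025 and 0.039 m or y of bar1_center in the frame of case between 0.089 and 0.103 m) and z of bar2_center in the frame of case between 0.0316 and 0.0406 m and x of bar2_center in the frame of case between -0.025 and 0.025 m and (y of bar2_center in the frame of case between -0.103 and -0.089 m or y of bar2_center in the frame of case between -0.039 and -0.025 m or y of bar2_center in the frame of case between 0.025 and 0.039 m or y of bar2_center in the frame of case between 0.089 and 0.103 m) and z of bar3_center in the frame of case between 0.0358 and 0.0448 m and x of bar3_center in the frame of case between -0.025 and 0.025 m and (y of bar3_center in the frame of case between -0.103 and -0.089 m or y of bar3_center in the frame of case between -0.039 and -0.025 m or y of bar3_center in the frame of case between 0.025 and 0.039 m or y of bar3_center in the frame of case between 0.089 and 0.103 m) and z of bar4_center in the frame of case between 0.0358 and 0.0448 m and x of bar4_center in the frame of case between -0.025 and 0.025 m and (y of bar4_center in the frame of case between -0.103 and -0.089 m or y of bar4_center in the frame of case between -0.039 and -0.025 m or y of bar4_center in the frame of case between 0.025 and 0.039 m or y of bar4_center in the frame of case between 0.089 and 0.103 m) and linear speed of each of bar1, bar2, bar3, bar4 below 0.03 m/s and value of joint lid below 0.03 rad and value of joint latch_slide below 0.008 m); the robot touches nothing.
It fails at once if the wrench is disturbed (moved over 30 mm) (distance of wrench from where it was at the start of the episode above 0.03 m).
It fails at once if the oil can is disturbed (moved over 30 mm) (distance of oil_can from where it was at the start of the episode above 0.03 m).
It fails at once if the collar is disturbed (moved over 30 mm) (distance of collar from where it was at the start of the episode above 0.03 m).
Of bar1, bar2, bar3, bar4 only 2 to 4 are there at a start; the rules pass over those that are not, and their reading is None.
At some moment in a run one of bar1, bar2, bar3, bar4 may be knocked a few centimetres aside while the robot is not near it.
Once in a run the grip may slacken for a moment while it holds something.
It also fails if it takes over 210 s, if anything falls off the work surface, if the arm or the gripper's body presses on something with over 40 N, if the wrist force passes 120 N, or if a joint passes its speed limit or range.

## Working session

There is one attempt and no reset: what is moved stays moved. The work goes in short steps, Python scripts to look and compute and a tool call to move; the robot and the scene stay as the last step left them, time stands still between calls to the robot, and variables do not carry over. Pictures are saved under pics/ and viewed, at most 14 in all, crops included, and the job is handed in when it is done.

Besides the shell and the picture viewer there is one more tool, called by a JSON object that holds its "method" and its "body". carry_out: Moves the arm, as the interface text tells. Shifts and turns lie within -1 to 1; 1 stands for 800 mm of shift or pi/2 rad of turn. Its arguments: {"type":"object","properties":{"motion":{"type":"array","items":{"type":"array","items":{"type":"number"}}},"newtons":{"type":"number"}},"required":["motion"]}

```bash
ls; mkdir -p pics
cat > h.py <<'E'
import numpy as np,cv2
from scipy.spatial.transform import Rotation as R
from plant import env
def st(): return env.get_state()
def pose(s=None):
    s=s or st(); T=np.eye(4); T[:3,:3]=R.from_euler('xyz',s['ee_rot']).as_matrix(); T[:3,3]=s['eef_pos']; return T
def save(im,n,box=None,size=None):
    if box: im=im[box[1]:box[3],box[0]:box[2]]
    if size: im=cv2.resize(im,size)
    cv2.imwrite('pics/'+n+'.png',im[:,:,::-1])
def cam(name,T=None):
    """camera->world 4x4 and K"""
    i=env.camera_info(name); K=np.array([[i['fx'],0,i['cx']],[0,i['fy'],i['cy']],[0,0,1.]])
    if 'rvec' in i:
        M=np.eye(4); M[:3,:3]=cv2.Rodrigues(np.array(i['rvec'],float))[0]; M[:3,3]=np.ravel(i['tvec']); C=np.linalg.inv(M)
    else: C=(pose() if T is None else T)@np.array(i['tool_from_camera'])
    return C,K
def w(C,p): return C[:3,:3]@np.array(p)+C[:3,3]
def ray(C,K,uv,z):
    d=C[:3,:3]@np.linalg.inv(K)@np.array([uv[0],uv[1],1.]); o=C[:3,3]; return o+d*(z-o[2])/d[2]
def proj(C,K,P):
    c=np.linalg.inv(C)@np.append(P,1); u=K@c[:3]; return u[:2]/u[2]
E
python3 - <<'E'
from h import *
s=st();print({k:np.round(v,3) for k,v in s.items()},env.hold_point_z)
T=pose()
for n in ['top','side','wrist']:
    im=env.capture(n);save(im,n+'0');C,K=cam(n,T)
    print(n,K[0,0],np.round(C,3).tolist())
    for t in ['case','lid_handle','latch_knob','catch_tab','bar1_center','bar3_center','mat','wrench','oil_can','collar']:
        r=env.recognise(n,t)
        print(t,[(round(a['conf'],2),np.round(w(C,a['point']),3).tolist(),np.round(proj(C,K,w(C,a['point']))).tolist()) for a in r])
E
```

```text
pics
{'time': np.float64(0.0), 'q': array([-1.422,  0.435,  0.025,  1.574, -0.012,  1.134, -0.075]), 'joint_velocities': array([-0.   , -0.001,  0.   , -0.001,  0.   , -0.   ,  0.001]), 'joint_efforts': array([-1.0000e-03, -6.7049e+01,  1.0250e+00, -3.1622e+01,  1.5000e-02,
        1.3000e-02, -0.0000e+00]), 'eef_pos': array([0.156, 0.605, 0.231]), 'ee_rot': array([-3.14,  0.  ,  2.89]), 'ft_force': array([-0.166, -0.409, -0.23 ]), 'wrist_torque': array([ 0.025,  0.056, -0.013]), 'grip_force': np.float64(0.0), 'gripper_width': np.float64(0.086)} 0.0187
top 591.1974477778659 [[0.019, -0.976, 0.219, 0.203], [-1.0, -0.02, -0.001, -0.048], [0.005, -0.219, -0.976, 1.549], [0.0, 0.0, 0.0, 1.0]]
case [(0.63, [0.542, 0.148, 0.072], [245.0, 238.0])]
lid_handle [(0.58, [0.552, 0.144, 0.067], [247.0, 235.0]), (0.41, [0.545, 0.143, 0.071], [247.0, 237.0])]
latch_knob [(0.55, [0.455, 0.019, 0.067], [294.0, 273.0]), (0.16, [0.594, -0.368, 0.029], [442.0, 227.0])]
catch_tab [(0.63, [0.443, 0.26, 0.06], [200.0, 276.0]), (0.47, [0.785, -0.038, 0.114], [320.0, 145.0])]
bar1_center [(0.93, [0.449, -0.2
[... 1233 characters left out ...]
37, [0.435, 0.255, 0.05], [242.0, 203.0])]
wrench [(0.66, [0.753, -0.236, 0.008], [440.0, 293.0]), (0.16, [0.539, 0.095, 0.066], [299.0, 220.0])]
oil_can [(0.98, [0.791, -0.062, 0.079], [415.0, 223.0]), (0.51, [0.54, 0.45, 0.017], [254.0, 171.0]), (0.45, [0.433, 0.255, 0.047], [241.0, 204.0]), (0.33, [0.602, -0.261, 0.026], [393.0, 317.0])]
collar [(0.76, [0.537, 0.448, 0.015], [254.0, 171.0]), (0.73, [0.446, 0.007, 0.035], [279.0, 261.0])]
wrist 401.55586293770017 [[0.25, 0.93, 0.269, 0.086], [0.968, -0.24, -0.071, 0.623], [-0.001, 0.278, -0.961, 0.373], [0.0, 0.0, 0.0, 1.0]]
case []
lid_handle []
latch_knob []
catch_tab []
bar1_center []
bar3_center []
mat []
wrench []
oil_can []
collar []
```

View pics/top0.png

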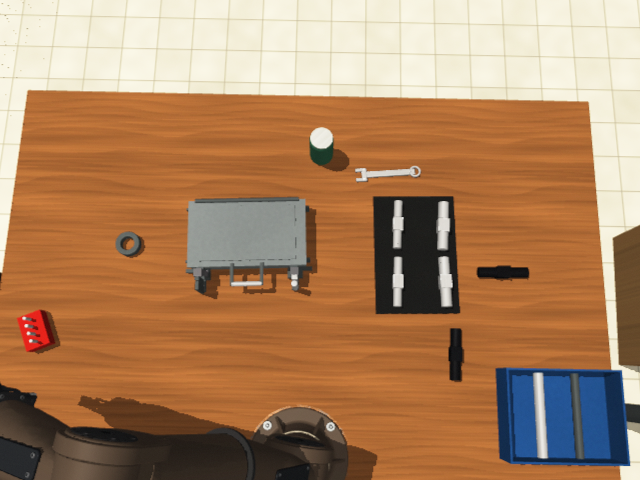

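View pics/side0.png

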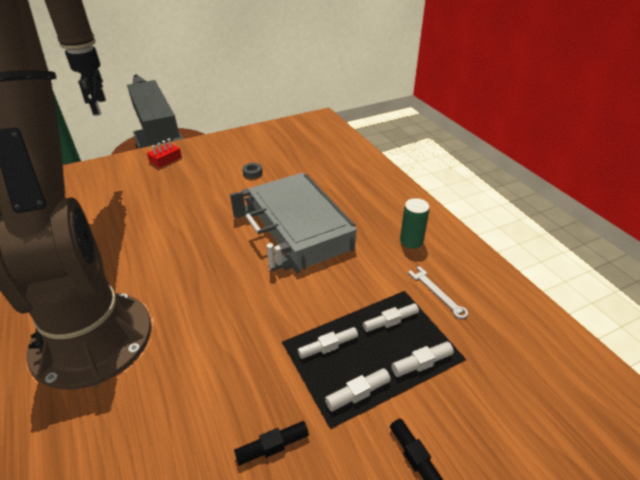

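The top view shows all four white bars on the mat at about (398,224), (444,226), (397,281) and (445,281). The case is at (247,235), with its handle at (246,284), latch at (294,283) and catch at (201,283). The black look-alikes at (503,272) and (455,354) lie off the mat. The side view agrees with this. Next I move the wrist camera over the case.

{"method": "carry_out", "body": {"motion": [[0, 0, -0.16, -0.5, -0.47, -0.15, 1], [0, 0, -0.16, -0.5, -0.47, -0.15, 1], [0, 0, -0.16, -0.5, -0.47, -0.15, 1], [0, 0, -0.16, -0.5, -0.47, -0.15, 1], [0, 0, -0.16, -0.5, -0.47, -0.15, 1], [0, 0, -0.16, -0.5, -0.47, -0.15, 1], [0, 0, -0.16, -0.5, -0.47, -0.15, 1], [0, 0, -0.16, -0.5, -0.47, -0.15, 1], [0, 0, -0.16, -0.5, -0.47, -0.15, 1], [0, 0, -0.16, -0.5, -0.47, -0.15, 1], [0, 0, -0.16, -0.5, -0.47, -0.15, 1], [0, 0, -0.16, -0.5, -0.47, -0.15, 1]]}}

```text
time: 2.85
eef_pos: [0.4522, 0.136, 0.3529]
ee_rot: [-3.141, 0.003, 3.133]
ft_force: [0.6, -0.2, 0.4]
gripper_width: 0.0854
grip_force: 0.0
```

Run:
```python
from h import *
T=pose();im=env.capture('wrist');save(im,'w1');C,K=cam('wrist',T)
np.save('C1.npy',C)
for t in ['case','lid_handle','latch_knob','catch_tab']:
    r=env.recognise('wrist',t)
    print(t,[(round(a['conf'],2),np.round(w(C,a['point']),3).tolist(),np.round(proj(C,K,w(C,a['point']))).tolist()) for a in r])
print(np.round(st()['q'],3))
```

```text
case [(0.93, [0.535, 0.141, 0.072], [323.0, 266.0])]
lid_handle [(0.88, [0.54, 0.144, 0.071], [325.0, 270.0])]
latch_knob [(0.73, [0.443, 0.025, 0.062], [215.0, 184.0]), (0.15, [0.536, 0.148, 0.068], [329.0, 266.0])]
catch_tab [(0.6, [0.433, 0.258, 0.062], [431.0, 173.0])]
[-0.699  0.086  0.306  1.753 -0.027  1.308  1.186]
```

View pics/w1.png

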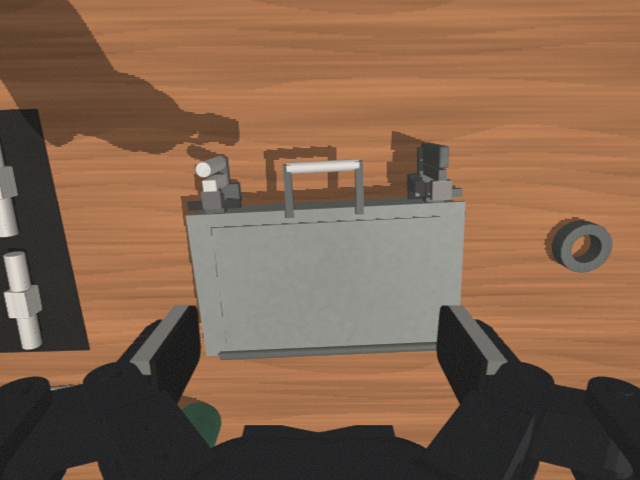

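Run:
```python
from h import *
C,K=cam('wrist');C=np.load('C1.npy')
for n,uv,z in [('hL',(286,167),.071),('hR',(362,163),.071),('FL',(188,214),.0675),('FR',(465,202),.0675),('BL',(207,355),.0675),('BR',(462,343),.0675),('knob',(203,169),.086),('tab',(435,153),.086)]:
    print(n,np.round(ray(C,K,uv,z),4))
# triangulate handle / knob /tab with top and side
im=cv2.imread('pics/top0.png');
import cv2
big=cv2.resize(im[190:300,180:310],(780,660),interpolation=cv2.INTER_CUBIC)[:600]
cv2.imwrite('pics/topc.png',big)
s=cv2.imread('pics/side0.png');cv2.imwrite('pics/sidec.png',cv2.resize(s[170:290,220:360],(700,600),interpolation=cv2.INTER_CUBIC))
```

```text
hL [0.4249 0.1033 0.071 ]
hR [0.4215 0.1827 0.071 ]
FL [ 0.475  -0.0054  0.0675]
FR [0.4644 0.2953 0.0675]
BL [6.50e-01 1.00e-04 6.75e-02]
BR [0.6363 0.3078 0.0675]
knob [0.4246 0.0206 0.086 ]
tab [0.4108 0.2538 0.086 ]
```

View pics/sidec.png

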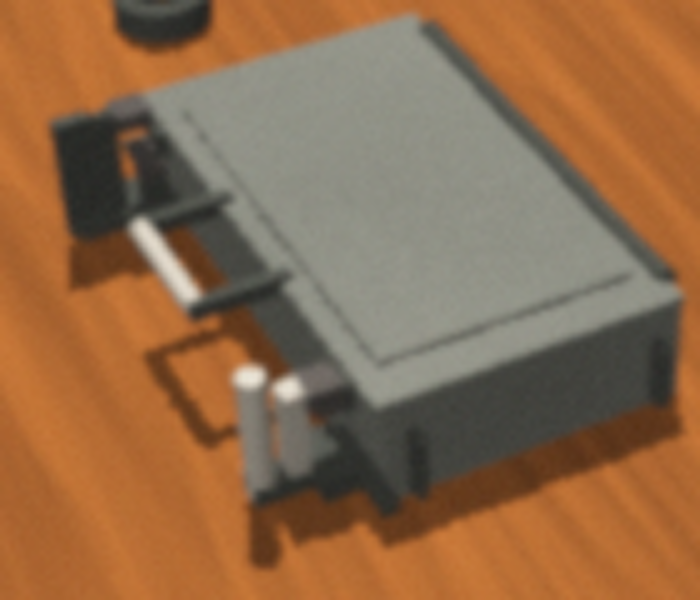

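```bash
cat >> h.py <<'E'
O=np.array([.5585,.149]);CY=0.043
def c2w(x,y):
    c,s=np.cos(CY),np.sin(CY); return O+np.array([c*x-s*y,s*x+c*y])
def w2c(P):
    c,s=np.cos(CY),np.sin(CY); d=np.array(P[:2])-O; return np.array([c*d[0]+s*d[1],-s*d[0]+c*d[1]])
def plan(*pts):
    """pts: world x,y,z,yaw ; prints scaled rotation+shift from present pose and min rows from the previous"""
    T=pose();prev=T[:3,3];pR=T[:3,:3]
    for x,y,z,yaw in pts:
        Rw=R.from_euler('xyz',[np.pi,0,yaw]).as_matrix()
        rv=R.from_matrix(T[:3,:3].T@Rw).as_rotvec()/(np.pi/2); s=T[:3,:3].T@(np.array([x,y,z])-T[:3,3])/.8
        a=R.from_matrix(pR.T@Rw).magnitude()
        print(np.round(np.r_[rv,s],3).tolist(),'rows',round(max(np.linalg.norm(prev-[x,y,z])/.05,np.degrees(a)/8.59),1)); prev=np.array([x,y,z]);pR=Rw
def tri(a,b):
    """a,b: (C,K,uv)"""
    A=[];B=[]
    for C,K,uv in (a,b):
        d=C[:3,:3]@np.linalg.inv(K)@np.array([*uv,1.]);d/=np.linalg.norm(d);M=np.eye(3)-np.outer(d,d);A.append(M);B.append(M@C[:3,3])
    X=np.linalg.lstsq(np.vstack(A),np.hstack(B),rcond=None)[0];return X
E
python3 - <<'E'
from h import *
Cw=np.load('C1.npy');_,Kw=cam('wrist');Cs,Ks=cam('side')
for n,a,b in [('handle',(324,165),(253.5,222.5)),('knob',(203,169),(270,245)),('tab',(435,150),(236,194)),('peg2',(209,186),(278,248))]:
    X=tri((Cw,Kw,a),(Cs,Ks,b));print(n,np.round(X,4),np.round(w2c(X),4))
print(st()['eef_pos'],st()['ee_rot'])
k=c2w(-.142,-.1226+.032)
k2=c2w(-.142,-.1226+.032-.046)
y=np.pi+CY
plan((*k,.15,y),(*k,.068,y),(*k2,.068,y))
E
```

```text
handle [0.4275 0.1425 0.0628] [-0.1312 -0.0009]
knob [0.4275 0.019  0.0826] [-0.1365 -0.1242]
tab [0.4151 0.2513 0.0879] [-0.1389  0.1084]
peg2 [0.4472 0.019  0.0653] [-0.1168 -0.1251]
[0.44848185 0.14305807 0.35087501] [ 3.14130638e+00 -9.39020024e-04 -3.13981300e+00]
[0.0, -0.001, -0.026, 0.035, -0.113, 0.251] rows 4.4
[0.0, -0.001, -0.026, 0.035, -0.113, 0.354] rows 1.6
[0.0, -0.001, -0.026, 0.032, -0.171, 0.354] rows 0.9
```

{"method": "carry_out", "body": {"motion": [[0, 0, -0.026, 0.035, -0.113, 0.251, 0], [0, 0, -0.026, 0.035, -0.113, 0.251, 0], [0, 0, -0.026, 0.035, -0.113, 0.251, 0], [0, 0, -0.026, 0.035, -0.113, 0.251, 0], [0, 0, -0.026, 0.035, -0.113, 0.251, 0], [0, 0, -0.026, 0.035, -0.113, 0.251, 0], [0, 0, -0.026, 0.035, -0.113, 0.354, 0], [0, 0, -0.026, 0.035, -0.113, 0.354, 0], [0, 0, -0.026, 0.035, -0.113, 0.354, 0], [0, 0, -0.026, 0.034, -0.125, 0.354, 0], [0, 0, -0.026, 0.034, -0.138, 0.354, 0], [0, 0, -0.026, 0.033, -0.15, 0.354, 0]]}}

```text
time: 4.3
eef_pos: [0.4243, 0.0211, 0.0698]
ee_rot: [3.141, 0.003, -3.101]
ft_force: [0.5, 1.2, 1.4]
gripper_width: -0.0001
grip_force: 0.9
```

Run:
```python
from h import *
s=st();print(s['eef_pos'],w2c(s['eef_pos']),s['ft_force'],s['gripper_width'])
y=np.pi+CY
for d in (.04,.044): plan((*c2w(-.142,-.1226+.032-d),.068,y))
```

```text
[0.42426951 0.02110785 0.06981718] [-0.13960408 -0.1220038 ] [0.53218526 1.17388753 1.35035655] -7.56463115826246e-05
[0.001, 0.002, -0.002, 0.003, -0.011, 0.002] rows 0.2
[0.001, 0.002, -0.002, 0.003, -0.016, 0.002] rows 0.3
```

{"method": "carry_out", "body": {"motion": [[0, 0, 0, 0, -0.008, 0, 0], [0, 0, 0, 0, -0.016, 0, 0], [0, 0, 0, 0, -0.02, 0, 0], [0, 0, 0, 0, -0.02, 0, 0], [0, 0, 0, 0, -0.02, 0, 0]]}}

```text
time: 4.8
eef_pos: [0.4241, 0.0067, 0.0686]
ee_rot: [3.14, 0.001, -3.1]
ft_force: [0.4, 6.8, 5.5]
gripper_width: 0.0003
grip_force: 3.8
```

Run:
```python
from h import *
s=st();print(s['eef_pos'],w2c(s['eef_pos']),s['ft_force'])
env.capture('top');C,K=cam('top')
for t in ['latch_knob']: 
  for a in env.recognise('top',t): print(a['conf'],np.round(w(C,a['point']),3))
```

```text
[0.4241353  0.00670732 0.06861396] [-0.14035719 -0.13638525] [0.35344726 6.81905217 5.49035941]
0.26 [ 0.595 -0.371  0.029]
0.24 [0.568 0.176 0.072]
```

{"method": "carry_out", "body": {"motion": [[0, 0, 0, 0, -0.003, 0, 0], [0, 0, 0, 0, -0.003, 0, 0], [0, 0, 0, 0, -0.003, 0, 0]]}}

```text
time: 5.2
eef_pos: [0.4241, 0.0062, 0.0686]
ee_rot: [3.138, 0.001, -3.098]
ft_force: [-1.9, 15.2, 5.8]
gripper_width: -0.0002
grip_force: 8.0
```

Run:
```python
from h import *
s=st();print(s['eef_pos'],w2c(s['eef_pos']),s['ft_force'])
y=np.pi+CY;b=c2w(-.14,-.12);h=c2w(-.135,0)
plan((*b,.069,y),(*b,.15,y),(*h,.15,np.pi/2+CY))
```

```text
[0.42413636 0.00616624 0.06864526] [-0.1403794  -0.13692587] [-1.94843869 15.18973054  5.78281866]
[0.002, 0.0, 0.0, -0.0, 0.021, -0.0] rows 0.3
[0.002, 0.0, 0.0, -0.001, 0.022, -0.102] rows 1.6
[0.002, -0.001, 1.0, -0.007, 0.171, -0.101] rows 10.5
```

{"method": "carry_out", "body": {"motion": [[0, 0, 0, 0, 0.022, 0, 0], [0, 0, 0, 0, 0.022, -0.1, 0], [0, 0, 0, 0, 0.022, -0.1, 0], [0, 0, 1.0, -0.007, 0.171, -0.101, 0.4], [0, 0, 1.0, -0.007, 0.171, -0.101, 0.4], [0, 0, 1.0, -0.007, 0.171, -0.101, 0.4], [0, 0, 1.0, -0.007, 0.171, -0.101, 0.4], [0, 0, 1.0, -0.007, 0.171, -0.101, 0.4], [0, 0, 1.0, -0.007, 0.171, -0.101, 0.4], [0, 0, 1.0, -0.007, 0.171, -0.101, 0.4], [0, 0, 1.0, -0.007, 0.171, -0.101, 0.4], [0, 0, 1.0, -0.007, 0.171, -0.101, 0.4]]}}

```text
time: 6.4
eef_pos: [0.4236, 0.1395, 0.1489]
ee_rot: [-3.141, 0.0, 1.868]
ft_force: [-0.1, -0.5, 0.9]
gripper_width: 0.0342
grip_force: 0.0
```

{"method": "carry_out", "body": {"motion": [[0, 0, 0.16, 0, 0, 0, 0.4], [0, 0, 0.16, 0, 0, 0, 0.4], [0, 0, 0.16, 0, 0, 0, 0.4], [0, 0, 0.16, 0, 0, 0, 0.4]]}}

```text
time: 6.8
eef_pos: [0.4237, 0.1398, 0.1489]
ee_rot: [-3.141, 0.0, 1.627]
ft_force: [0.7, -0.2, 0.1]
gripper_width: 0.0342
grip_force: 0.0
```

Run:
```python
from h import *
s=st();print(s['eef_pos'],s['ee_rot'],w2c(s['eef_pos']),s['ft_force'],s['gripper_width'])
h=c2w(-.133,0)
plan((*h,.048,np.pi/2+CY))
```

```text
[0.42365556 0.13980009 0.14890277] [-3.14137430e+00  1.82036330e-04  1.62679049e+00] [-0.13511527 -0.00339488] [ 0.66897384 -0.1538548   0.07597802] 0.03420747358503456
[-0.0, 0.0, 0.008, 0.004, 0.003, 0.126] rows 2.0
```

{"method": "carry_out", "body": {"motion": [[0, 0, 0.008, 0.004, 0.003, 0.126, 0.4], [0, 0, 0.008, 0.004, 0.003, 0.126, 0.4], [0, 0, 0.008, 0.004, 0.003, 0.126, 0.4], [0, 0, 0.008, 0.004, 0.003, 0.126, 0.4], [0, 0, 0.008, 0.004, 0.003, 0.126, 0], [0, 0, 0.008, 0.004, 0.003, 0.126, 0], [0, 0, 0.008, 0.004, 0.003, 0.126, 0], [0, 0, 0.008, 0.004, 0.003, 0.126, 0]], "newtons": 40}}

```text
time: 7.6
eef_pos: [0.426, 0.1438, 0.0503]
ee_rot: [3.14, -0.002, 1.612]
ft_force: [-5.3, -1.7, 6.6]
gripper_width: 0.0108
grip_force: 39.0
```

Run:
```python
from h import *
s=st();print(s['eef_pos'],s['ee_rot'],w2c(s['eef_pos']),s['ft_force'],s['gripper_width'],s['grip_force'])
def arc(th,zoff): 
    p=c2w(.085-.22*np.cos(th),w2c(s['eef_pos'])[1]);return (*p,s['eef_pos'][2]+.22*np.sin(th),np.pi/2+CY)
plan(arc(.04,0),arc(.07,0))
```

```text
[0.42600941 0.14376222 0.05031743] [ 3.14037844e+00 -2.41132421e-03  1.61181334e+00] [-0.13259328  0.0004624 ] [-5.32829924 -1.68157632  6.62765403] 0.010767096098525492 38.95771265029907
[0.001, -0.002, -0.001, 0.0, -0.003, -0.011] rows 0.2
[0.001, -0.002, -0.001, 0.0, -0.002, -0.019] rows 0.1
```

{"method": "carry_out", "body": {"motion": [[0, 0, 0, 0, 0, -0.006, 0], [0, 0, 0, 0, 0, -0.013, 0], [0, 0, 0, 0, 0, -0.02, 0], [0, 0, 0, 0, 0, -0.02, 0], [0, 0, 0, 0, 0, -0.02, 0], [0, 0, 0, 0, 0, -0.02, 0]]}}

```text
time: 8.2
eef_pos: [0.4264, 0.1437, 0.0644]
ee_rot: [3.141, -0.001, 1.611]
ft_force: [-0.9, 0.9, 1.4]
gripper_width: 0.0104
grip_force: 39.9
```

```bash
sed -i 's/O=np.array(\[.5585/O=np.array([.560/' h.py
python3 - <<'E'
from h import *
s=st();print(s['eef_pos'],s['ee_rot'],w2c(s['eef_pos']),s['ft_force'],s['gripper_width'],s['grip_force'])
y=np.pi/2+CY
plan((*s['eef_pos'][:2],.14,y),(*c2w(-.14,.108-.034),.15,np.pi+CY),(*c2w(-.14,.108-.034),.068,np.pi+CY))
E
```

```text
[0.42636537 0.14369    0.06437311] [ 3.14082204e+00 -6.05730616e-04  1.61137936e+00] [-0.13373936  0.00043942] [-0.89816687  0.93340425  1.38906626] 0.010436881524372213 39.856005907058716
[0.0, -0.0, -0.002, 0.0, 0.0, -0.095] rows 1.5
[0.001, 0.0, -1.002, 0.092, -0.008, -0.107] rows 10.5
[0.001, 0.0, -1.002, 0.092, -0.008, -0.004] rows 1.6
```

{"method": "carry_out", "body": {"motion": [[0, 0, 0, 0, 0, -0.003, 0], [0, 0, 0, 0, 0, -0.003, 0], [0, 0, 0, 0, 0, -0.003, 0.35], [0, 0, 0, 0, 0, -0.003, 0.35], [0, 0, 0, 0, 0, -0.003, 0.35], [0, 0, 0, 0, 0, -0.1, 0.35], [0, 0, 0, 0, 0, -0.1, 0], [0, 0, 0, 0.087, -0.008, -0.1, 0], [0, 0, 0, 0.087, -0.008, -0.1, 0], [0, 0, 0, 0.087, -0.008, -0.1, 0], [0, 0, 0, 0.087, -0.008, -0.1, 0]]}}

```text
time: 9.3
eef_pos: [0.4166, 0.2123, 0.144]
ee_rot: [-3.141, 0.001, 1.612]
ft_force: [-0.2, -0.4, 0.1]
gripper_width: -0.0001
grip_force: 0.0
```

Run:
```python
from h import *
s=st();print(s['eef_pos'],s['ee_rot'],w2c(s['eef_pos']),s['ft_force'],s['gripper_width'],s['grip_force'])
C,K=cam('wrist');save(env.capture('wrist'),'w2');y=np.pi/2+CY
plan((*c2w(-.142,.07),.068,y),(*c2w(-.142,.128),.068,y))
```

```text
[0.41659568 0.21233816 0.14398175] [-3.14135427e+00  5.60250860e-04  1.61190275e+00] [-0.14054906  0.0694441 ] [-0.20797018 -0.36812798  0.0732809 ] -8.87088784241229e-05 0.0
[-0.0, 0.0, -0.002, 0.002, -0.002, 0.095] rows 1.5
[-0.0, 0.0, -0.002, 0.074, -0.002, 0.095] rows 1.2
```

View pics/w2.png

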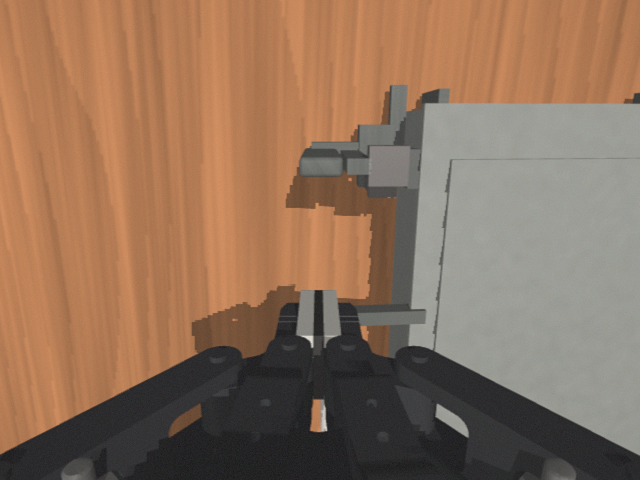

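The tab is at (321,163), straight ahead of the fingers at (319,300). The handle bracket at (390,316) is behind them, and the lid edge is at about x=425.

{"method": "carry_out", "body": {"motion": [[0, 0, 0, 0.002, -0.002, 0.095, 0], [0, 0, 0, 0.002, -0.002, 0.095, 0], [0, 0, 0, 0.002, -0.002, 0.095, 0], [0, 0, 0, 0.015, -0.002, 0.095, 0], [0, 0, 0, 0.03, -0.002, 0.095, 0], [0, 0, 0, 0.04, -0.002, 0.095, 0], [0, 0, 0, 0.05, -0.002, 0.095, 0], [0, 0, 0, 0.06, -0.002, 0.095, 0], [0, 0, 0, 0.07, -0.002, 0.095, 0], [0, 0, 0, 0.07, -0.002, 0.095, 0], [0, 0, 0, 0.07, -0.002, 0.095, 0]]}}

```text
time: 10.45
eef_pos: [0.4127, 0.2687, 0.068]
ee_rot: [-3.141, 0.0, 1.612]
ft_force: [0.1, -0.2, -0.4]
gripper_width: -0.0001
grip_force: 0.0
```

Run:
```python
from h import *
s=st();print(s['eef_pos'],s['ee_rot'],w2c(s['eef_pos']),s['ft_force'])
C,K=cam('wrist');env.capture('wrist')
for n in ['catch_tab']:
    for a in env.recognise('wrist',n): P=w(C,a['point']);print(a['conf'],P,w2c(P))
```

```text
[0.4127047  0.26873492 0.06803044] [-3.14134179e+00  5.40196446e-05  1.61178373e+00] [-0.14201213  0.12595598] [ 0.06227288 -0.22128836 -0.44349998]
0.97 [0.43698576 0.29134836 0.07650701] [-0.11678144  0.14750476]
```

{"method": "carry_out", "body": {"motion": [[0, 0, 0, 0.003, 0, 0, 0], [0, 0, 0, 0.006, 0, 0, 0], [0, 0, 0, 0.006, 0, 0, 0], [0, 0, 0, 0.006, 0, 0, 0]]}}

```text
time: 10.95
eef_pos: [0.4128, 0.2735, 0.0681]
ee_rot: [3.141, -0.0, 1.611]
ft_force: [0.1, 0.8, 0.0]
gripper_width: 0.0001
grip_force: 0.0
```

Run:
```python
from h import *
s=st();print(s['eef_pos'],w2c(s['eef_pos']),s['ft_force'])
save(env.capture('wrist'),'w3')
```

```text
[0.41279049 0.27346186 0.06811046] [-0.14172322  0.13067487] [0.05180096 0.78018455 0.03757451]
```

View pics/w3.png

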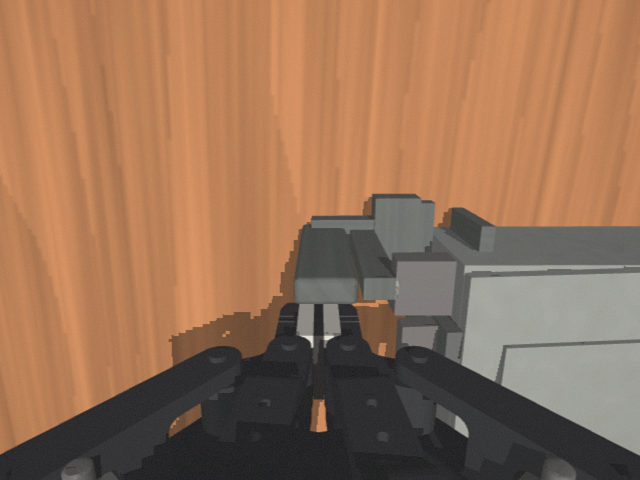

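The tab sits directly ahead of the fingertips at (328,270). No stop force has built up yet, so I push on.

{"method": "carry_out", "body": {"motion": [[0, 0, 0, 0.004, 0, 0, 0], [0, 0, 0, 0.008, 0, 0, 0], [0, 0, 0, 0.008, 0, 0, 0]]}}

```text
time: 11.3
eef_pos: [0.4125, 0.2795, 0.068]
ee_rot: [-3.141, 0.001, 1.611]
ft_force: [-0.1, -3.2, 1.5]
gripper_width: -0.0003
grip_force: 1.6
```

{"method": "carry_out", "body": {"motion": [[0, 0, 0, 0.004, 0, 0, 0], [0, 0, 0, 0.004, 0, 0, 0], [0, 0, 0, 0.004, 0, 0, 0]]}}

```text
time: 11.6
eef_pos: [0.4124, 0.2797, 0.0679]
ee_rot: [-3.141, 0.003, 1.609]
ft_force: [0.6, -13.4, 6.0]
gripper_width: -0.0003
grip_force: 6.4
```

Run:
```python
from h import *
s=st();y=np.pi/2+CY
plan((*c2w(-.142,.125),.068,y),(*c2w(-.142,.125),.125,y),(*c2w(-.134,0),.125,y),(*c2w(-.134,0),.064,y))
```

```text
[-0.001, 0.002, -0.003, -0.015, -0.0, -0.0] rows 0.2
[-0.001, 0.002, -0.003, -0.015, -0.0, -0.071] rows 1.1
[-0.001, 0.002, -0.003, -0.171, 0.011, -0.071] rows 2.5
[-0.001, 0.002, -0.003, -0.171, 0.011, 0.006] rows 1.2
```

{"method": "carry_out", "body": {"motion": [[0, 0, 0, -0.02, 0, 0, 0], [0, 0, 0, -0.02, 0, -0.072, 0.4], [0, 0, 0, -0.02, 0, -0.072, 0.4], [0, 0, 0, -0.176, 0.011, -0.072, 0.4], [0, 0, 0, -0.176, 0.011, -0.072, 0.4], [0, 0, 0, -0.176, 0.011, -0.072, 0.4], [0, 0, 0, -0.176, 0.011, -0.072, 0.4], [0, 0, 0, -0.176, 0.011, 0.005, 0.4], [0, 0, 0, -0.176, 0.011, 0.005, 0.4], [0, 0, 0, -0.176, 0.011, 0.005, 0.4], [0, 0, 0, -0.176, 0.011, 0.005, 0], [0, 0, 0, -0.176, 0.011, 0.005, 0]]}}

```text
time: 12.8
eef_pos: [0.4265, 0.1431, 0.065]
ee_rot: [-3.141, -0.001, 1.612]
ft_force: [0.7, -0.8, -3.5]
gripper_width: 0.0107
grip_force: 38.9
```

{"method": "carry_out", "body": {"motion": [[0, 0, 0, 0, 0, 0, 0], [0, 0, 0, 0, 0, 0, 0]]}}

```text
time: 13.0
eef_pos: [0.4266, 0.143, 0.0648]
ee_rot: [-3.142, -0.001, 1.612]
ft_force: [-3.7, 0.0, 2.0]
gripper_width: 0.0104
grip_force: 39.4
```

Run:
```python
from h import *
s=st();print(s['eef_pos'],s['ee_rot'],w2c(s['eef_pos']),s['ft_force'],s['gripper_width'],s['grip_force'])
c=w2c(s['eef_pos']);t0=.073
for t in [.15,.25,.35,.45,.55,.65,.75,.85,.95,1.05,1.15,1.25,1.35,1.45,1.55,1.62]:
    dx=.22*(np.cos(t0)-np.cos(t));plan((*c2w(c[0]+dx,c[1]),s['eef_pos'][2]+.22*(np.sin(t)-np.sin(t0)),np.pi/2+CY))
```

```text
[0.42657661 0.1430333  0.06477038] [-3.14158555e+00 -9.15286206e-04  1.61176436e+00] [-0.13355655 -0.00022575] [-3.74982836  0.02675366  1.97108724] 0.010398170674834175 39.442768692970276
[-0.0, -0.001, -0.001, 0.0, 0.002, -0.021] rows 0.3
[-0.0, -0.001, -0.001, 0.0, 0.008, -0.048] rows 0.8
[-0.0, -0.001, -0.001, 0.0, 0.016, -0.074] rows 1.2
[-0.0, -0.001, -0.001, 0.0, 0.027, -0.1] rows 1.6
[-0.0, -0.001, -0.001, 0.0, 0.04, -0.124] rows 2.1
[-0.0, -0.001, -0.001, 0.0, 0.055, -0.146] rows 2.5
[-0.0, -0.001, -0.001, 0.0, 0.073, -0.167] rows 2.9
[-0.0, -0.001, -0.001, 0.0, 0.093, -0.187] rows 3.3
[-0.0, -0.001, -0.001, 0.0, 0.114, -0.204] rows 3.7
[-0.0, -0.001, -0.001, 0.0, 0.137, -0.218] rows 4.1
[-0.0, -0.001, -0.001, 0.001, 0.162, -0.231] rows 4.5
[-0.0, -0.001, -0.001, 0.001, 0.188, -0.241] rows 4.9
[-0.0, -0.001, -0.001, 0.001, 0.214, -0.248] rows 5.2
[-0.0, -0.001, -0.001, 0.001, 0.241, -0.253] rows 5.6
[-0.0, -0.001, -0.001, 0.001, 0.269, -0.255] rows 5.9
[-0.0, -0.001, -0.001, 0.001, 0.288, -0.255] rows 6.1
```

{"method": "carry_out", "body": {"motion": [[0, 0, 0, 0, 0.002, -0.021, 0], [0, 0, 0, 0, 0.008, -0.048, 0], [0, 0, 0, 0, 0.016, -0.074, 0], [0, 0, 0, 0, 0.027, -0.1, 0], [0, 0, 0, 0, 0.04, -0.124, 0], [0, 0, 0, 0, 0.055, -0.146, 0], [0, 0, 0, 0, 0.073, -0.167, 0], [0, 0, 0, 0, 0.093, -0.187, 0], [0, 0, 0, 0, 0.114, -0.204, 0], [0, 0, 0, 0, 0.137, -0.218, 0], [0, 0, 0, 0, 0.162, -0.231, 0], [0, 0, 0, 0, 0.162, -0.231, 0]]}}

```text
time: 14.2
eef_pos: [0.5579, 0.1486, 0.2532]
ee_rot: [3.139, -0.004, 1.612]
ft_force: [-14.5, 1.9, 37.8]
gripper_width: 0.0108
grip_force: 29.2
```

Run:
```python
from h import *
s=st();print(s['eef_pos'],s['ee_rot'],w2c(s['eef_pos']),s['ft_force'],s['gripper_width'],s['grip_force'])
c=w2c(s['eef_pos']);print(np.arctan2(s['eef_pos'][2]-.05,.085-c[0]))
```

```text
[0.55786571 0.14862562 0.25324497] [ 3.13900903 -0.00350945  1.61152006] [-0.00214841 -0.00028229] [-14.48547455   1.90292599  37.8312497 ] 0.01082798081626938 29.154964685440063
1.1657240397244832
```

{"method": "carry_out", "body": {"motion": [[0, 0, 0, 0, -0.002, -0.006, 0], [0, 0, 0, 0, 0.01, -0.011, 0], [0, 0, 0, 0, 0.024, -0.016, 0], [0, 0, 0, 0, 0.037, -0.02, 0], [0, 0, 0, 0, 0.05, -0.023, 0], [0, 0, 0, 0, 0.064, -0.026, 0], [0, 0, 0, 0, 0.078, -0.028, 0], [0, 0, 0, 0, 0.092, -0.029, 0], [0, 0, 0, 0, 0.107, -0.03, 0], [0, 0, 0, 0, 0.114, -0.03, 0], [0, 0, 0, 0, 0.114, -0.03, 0]]}}

```text
time: 15.3
eef_pos: [0.6487, 0.1521, 0.274]
ee_rot: [3.14, -0.001, 1.612]
ft_force: [0.5, 2.8, 2.9]
gripper_width: 0.0102
grip_force: 40.5
```

Run:
```python
from h import *
s=st();print(s['eef_pos'],s['ee_rot'],w2c(s['eef_pos']),s['ft_force'],s['gripper_width'],s['grip_force'])
c=w2c(s['eef_pos']);print(np.arctan2(s['eef_pos'][2]-.05,.085-c[0]))
```

```text
[0.64874008 0.15210014 0.27395669] [ 3.13963781e+00 -7.24317581e-04  1.61187770e+00] [ 0.08879132 -0.00071737] [0.5198072  2.76555918 2.86225185] 0.010184087159558177 40.53014874458313
1.5877234994784983
```

Run:
```python
from h import *
s=st();p=s['eef_pos']
plan((p[0],p[1],.36,np.pi/2+CY),(.47,-.29,.36,np.pi))
```

```text
[0.001, -0.0, -0.001, 0.0, 0.0, -0.108] rows 1.7
[0.001, 0.001, -0.974, -0.543, -0.246, -0.108] rows 10.2
```

{"method": "carry_out", "body": {"motion": [[0, 0, 0, 0, 0, 0, 0.45], [0, 0, 0, 0, 0, 0, 0.45], [0, 0, 0, 0, 0, 0, 0.45], [0, 0, 0, 0, 0, -0.108, 0.45], [0, 0, 0, 0, 0, -0.108, 0.45], [0, 0, 0, 0, 0, -0.108, 0.45], [0, 0, -0.974, -0.543, -0.246, -0.108, 0.7], [0, 0, -0.974, -0.543, -0.246, -0.108, 0.7], [0, 0, -0.974, -0.543, -0.246, -0.108, 0.7], [0, 0, -0.974, -0.543, -0.246, -0.108, 0.7], [0, 0, -0.974, -0.543, -0.246, -0.108, 0.7], [0, 0, -0.974, -0.543, -0.246, -0.108, 0.7]]}}

```text
time: 16.5
eef_pos: [0.534, -0.1273, 0.3594]
ee_rot: [3.141, 0.0, 2.513]
ft_force: [1.4, -0.1, 0.3]
gripper_width: 0.0603
grip_force: 0.0
```

Run:
```python
from h import *
plan((.47,-.29,.36,np.pi))
```

```text
[0.0, 0.0, -0.4, -0.055, -0.212, -0.001] rows 4.2
```

{"method": "carry_out", "body": {"motion": [[0, 0, -0.4, -0.055, -0.212, 0, 0.6], [0, 0, -0.4, -0.055, -0.212, 0, 0.6], [0, 0, -0.4, -0.055, -0.212, 0, 0.6], [0, 0, -0.4, -0.055, -0.212, 0, 0.6], [0, 0, -0.4, -0.055, -0.212, 0, 0.6], [0, 0, -0.4, -0.055, -0.212, 0, 0.6], [0, 0, -0.4, -0.055, -0.212, 0, 0.6]]}}

```text
time: 17.2
eef_pos: [0.4705, -0.2873, 0.3591]
ee_rot: [3.141, -0.0, 3.134]
ft_force: [-0.7, -0.1, -0.2]
gripper_width: 0.0508
grip_force: 0.0
```

```bash
cat >> h.py <<'E'
def minrect(reg):
    """largest component: centre uv, long-axis line end points"""
    n,l,s,c=cv2.connectedComponentsWithStats(reg.astype(np.uint8)); k=1+np.argmax(s[1:,4])
    ys,xs=np.where(l==k);p=np.c_[xs,ys].astype(np.float32); (cx,cy),(a,b),_=r=cv2.minAreaRect(p); B=cv2.boxPoints(r)
    m=[(B[i]+B[(i+1)%4])/2 for i in range(4)];L=[np.linalg.norm(m[i]-m[(i+2)%4]) for i in range(2)];i=int(np.argmax(L))
    return np.array([cx,cy]),m[i],m[i+2],s[k,4],L
def bars():
    T=pose();im=env.capture('wrist');C,K=cam('wrist',T);out=[]
    for n in ['bar1_center','bar3_center']:
        for a in env.silhouettes('wrist',n):
            if a['region'].sum()<100: continue
            c,e,f,A,L=minrect(a['region']); v=im[a['region']].mean()
            z=.016 if n[3]=='1' else .018
            E,F=ray(C,K,e,z+.008),ray(C,K,f,z+.008);m=(E+F)/2;d=F-E
            yaw=np.arctan2(d[1],d[0]); yaw=(yaw+np.pi/2)%np.pi-np.pi/2
            out.append((n,round(a['conf'],2),np.round(m,4).tolist(),round(yaw,3),round(np.linalg.norm(d),3),round(v),np.round(c).tolist(),np.round(L).tolist()))
    return im,out
E
python3 - <<'E'
from h import *
s=st();print(s['eef_pos'],s['ee_rot'])
T=pose();im,o=bars();save(im,'w4')
for x in o:print(*x)
C,K=cam('wrist',T)
for t in ['bar1_center','bar3_center']:
    for a in env.recognise('wrist',t): print(t,round(a['conf'],2),np.round(w(C,a['point']),4),np.round(proj(C,K,w(C,a['point']))))
# collars threshold: white blobs
E
```

```text
[ 0.47049872 -0.28733758  0.35907673] [ 3.14097765e+00 -6.98978459e-05  3.13404053e+00]
bar1_center 0.67 [0.4456, -0.2475, 0.024] 0.015 0.129 228 [351.0, 162.0] [111.0, 24.0]
bar1_center 0.57 [0.7362, 0.095, 0.024] 1.562 0.116 106 [597.0, 376.0] [83.0, 84.0]
bar3_center 0.73 [0.5972, -0.3692, 0.026] -0.052 0.137 226 [254.0, 284.0] [100.0, 26.0]
bar3_center 0.44 [0.6102, 0.0512, 0.026] 0.173 0.387 133 [582.0, 278.0] [277.0, 114.0]
bar3_center 0.17 [0.447, -0.0034, 0.026] 1.446 0.078 148 [560.0, 164.0] [65.0, 51.0]
bar1_center 0.87 [ 0.4428 -0.2484  0.0331] [351. 163.]
bar3_center 0.94 [ 0.5829 -0.3675  0.0309] [254. 277.]
```

View pics/w4.png

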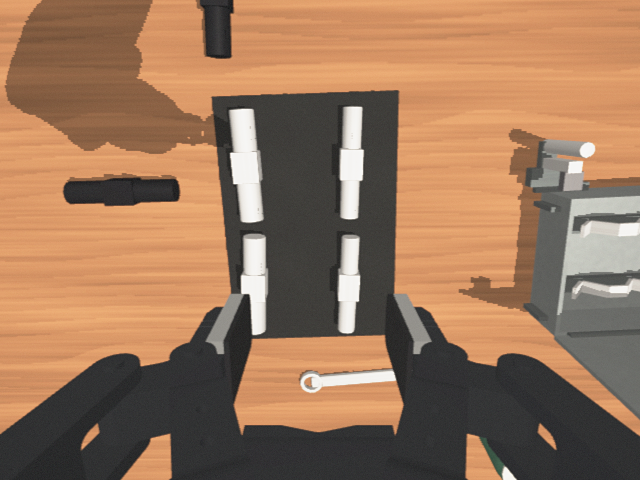

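```bash
cat >> h.py <<'E'
def white(im,C,K,zt=.024,ymax=-.16):
    """white bars: world centre (top surface), yaw, length, width"""
    m=((im.min(2)>150)&(im.max(2).astype(int)-im.min(2)<40)).astype(np.uint8);n,l,s,c=cv2.connectedComponentsWithStats(m);o=[]
    for k in range(1,n):
        if s[k,4]<800: continue
        cc,e,f,A,L=minrect(l==k);E,F=ray(C,K,e,zt),ray(C,K,f,zt);M=(E+F)/2;d=F-E
        if not(.35<M[0]<.72 and -.5<M[1]<ymax): continue
        yaw=(np.arctan2(d[1],d[0])+np.pi/2)%np.pi-np.pi/2
        if np.linalg.norm(d)>.15 or np.linalg.norm(d)<.1: print('odd',end=' ')
        o.append((M,yaw,np.linalg.norm(d),cc)); print(np.round(M,4),'yaw',round(yaw,3),'len',round(np.linalg.norm(d),3),'wid',round(min(L)/max(L)*np.linalg.norm(d),4),np.round(cc))
    return o
E
python3 - <<'E'
from h import *
T=pose();im=cv2.imread('pics/w4.png')[:,:,::-1];C,K=cam('wrist',T);o=white(im,C,K)
sd=cv2.imread('pics/side0.png')[:,:,::-1];Cs,Ks=cam('side');print('side');p=white(sd,Cs,Ks)
for a in o:
    b=min(p,key=lambda q:np.linalg.norm(q[0]-a[0]));print('tri',np.round(tri((C,K,a[3]),(Cs,Ks,b[3])),4))
E
```

```text
[ 0.4457 -0.247   0.024 ] yaw 0.017 len 0.129 wid 0.0267 [352. 162.]
[ 0.4483 -0.3715  0.024 ] yaw 0.056 len 0.132 wid 0.0335 [245. 165.]
[ 0.5985 -0.37    0.024 ] yaw -0.05 len 0.138 wid 0.0345 [254. 284.]
[ 0.6004 -0.2482  0.024 ] yaw 0.015 len 0.133 wid 0.029 [348. 285.]
sideTraceback (most recent call last):
  File "<stdin>", line 5, in <module>
ValueError: min() iterable argument is empty
```

Run:
```python
from h import *
T=pose();C,K=cam('wrist',T);Cs,Ks=cam('side')
for a,b in [((352,162),(329,341)),((348,285),(391,316)),((245,165),(358,387)),((254,284),(424,357))]: print('tri',np.round(tri((C,K,a),(Cs,Ks,b)),4))
p=(.4457,-.247,);y=np.pi+.015
plan((*p,.08,y),(*p,.004,y))
```

```text
tri [ 0.4477 -0.2478  0.0172]
tri [ 0.6045 -0.2485  0.0144]
tri [ 0.4481 -0.3733  0.0236]
tri [ 0.6028 -0.3712  0.0175]
[0.0, -0.0, -0.013, 0.032, 0.05, 0.349] rows 5.7
[0.0, -0.0, -0.013, 0.032, 0.05, 0.444] rows 1.5
```

{"method": "carry_out", "body": {"motion": [[0, 0, -0.013, 0.032, 0.05, 0.349, 0.6], [0, 0, -0.013, 0.032, 0.05, 0.349, 0.6], [0, 0, -0.013, 0.032, 0.05, 0.349, 0.6], [0, 0, -0.013, 0.032, 0.05, 0.349, 0.6], [0, 0, -0.013, 0.032, 0.05, 0.349, 0.6], [0, 0, -0.013, 0.032, 0.05, 0.349, 0.6], [0, 0, -0.013, 0.032, 0.05, 0.349, 0.6]]}}

```text
time: 18.15
eef_pos: [0.4421, -0.2455, 0.0766]
ee_rot: [3.138, -0.007, -3.126]
ft_force: [-0.4, 0.0, 0.8]
gripper_width: 0.0509
grip_force: 0.0
```

Run:
```python
from h import *
s=st();print(s['eef_pos'],s['ee_rot']);y=np.pi+.017
plan((.4462,-.2475,.005,y))
```

```text
[ 0.44210653 -0.24546853  0.07661043] [ 3.13848926 -0.00727853 -3.12642005]
[0.002, -0.005, -0.001, -0.006, -0.003, 0.089] rows 1.4
```

{"method": "carry_out", "body": {"motion": [[0, 0, 0, 0, 0, 0.05, 0.6], [0, 0, 0, 0, 0, 0.08, 0.6], [0, 0, 0, 0, 0, 0.093, 0.6], [0, 0, 0, 0, 0, 0.093, 0.6], [0, 0, 0, 0, 0, 0.093, 0], [0, 0, 0, 0, 0, 0.093, 0], [0, 0, 0, 0, 0, 0.093, 0], [0, 0, 0, 0, 0, 0.093, 0], [0, 0, 0, 0, 0, 0.05, 0], [0, 0, 0, 0, 0, -0.05, 0], [0, 0, 0, 0, 0, -0.05, 0]], "newtons": 80}}

```text
time: 19.25
eef_pos: [0.4454, -0.2485, 0.1236]
ee_rot: [-3.141, 0.003, -3.128]
ft_force: [0.7, -0.2, -4.2]
gripper_width: 0.0243
grip_force: 80.3
```

Run:
```python
from h import *
s=st();print(s['eef_pos'],s['ee_rot'],s['gripper_width'],s['grip_force'],s['ft_force']);y=np.pi+CY
g=c2w(0,-.096)
plan((*g,.13,y),(*g,.045,y),(*g,.027,y))
```

```text
[ 0.44537781 -0.24854428  0.12364693] [-3.14052117e+00  2.58800344e-03 -3.12792629e+00] 0.02429755743262797 80.29573559761047 [ 0.70259192 -0.2454349  -4.15492445]
[-0.001, 0.002, -0.019, -0.154, 0.375, -0.008] rows 6.5
[-0.001, 0.002, -0.019, -0.153, 0.375, 0.098] rows 1.7
[-0.001, 0.002, -0.019, -0.153, 0.375, 0.121] rows 0.4
```

{"method": "carry_out", "body": {"motion": [[0, 0, -0.019, -0.154, 0.375, -0.008, 0], [0, 0, -0.019, -0.154, 0.375, -0.008, 0], [0, 0, -0.019, -0.154, 0.375, -0.008, 0], [0, 0, -0.019, -0.154, 0.375, -0.008, 0], [0, 0, -0.019, -0.154, 0.375, -0.008, 0], [0, 0, -0.019, -0.154, 0.375, -0.008, 0], [0, 0, -0.019, -0.154, 0.375, -0.008, 0], [0, 0, -0.019, -0.154, 0.375, -0.008, 0], [0, 0, -0.019, -0.154, 0.375, -0.008, 0]]}}

```text
time: 20.15
eef_pos: [0.5635, 0.0543, 0.127]
ee_rot: [-3.141, -0.0, -3.096]
ft_force: [0.2, -1.0, -4.0]
gripper_width: 0.0243
grip_force: 80.1
```

Run:
```python
from h import *
s=st();print(s['eef_pos'],s['ee_rot'],s['gripper_width'],w2c(s['eef_pos']));y=np.pi+CY
save(env.capture('wrist'),'w5')
g=c2w(0,-.096)
plan((*g,.045,y),(*g,.027,y))
```

```text
[0.56350158 0.054261   0.12697856] [-3.14134144e+00 -1.47087808e-05 -3.09596225e+00] 0.02429644102283061 [-0.00057418 -0.09480195]
[-0.0, -0.0, 0.0, -0.001, 0.0, 0.102] rows 1.6
[-0.0, -0.0, 0.0, -0.001, 0.0, 0.125] rows 0.4
```

View pics/w5.png

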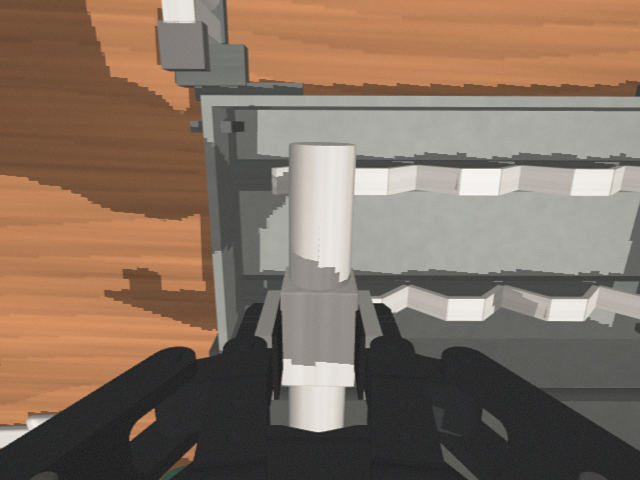

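Run:
```python
from h import *
C,K=cam('wrist')
for u in [(371,181),(481,181),(593,181),(468,309)]: print(w2c(ray(C,K,u,.04)))
```

```text
[-0.04092976 -0.06507102]
[-0.04094075 -0.00222895]
[-0.04095194  0.06174298]
[ 0.03919159 -0.00134215]
```

The racks line up with my case frame to about 2 mm (flats at (371,181), (481,181) and (593,181)), so I lower the bar.

{"method": "carry_out", "body": {"motion": [[0, 0, 0, 0, -0.003, 0.05, 0], [0, 0, 0, 0, -0.003, 0.08, 0], [0, 0, 0, 0, -0.003, 0.1, 0], [0, 0, 0, 0, -0.003, 0.113, 0], [0, 0, 0, 0, -0.003, 0.125, 0], [0, 0, 0, 0, -0.003, 0.125, 0], [0, 0, 0, 0, -0.003, 0.125, 0.5], [0, 0, 0, 0, -0.003, 0.125, 0.5], [0, 0, 0, 0, -0.003, 0.125, 0.5], [0, 0, 0, 0, -0.003, 0.08, 0.5], [0, 0, 0, 0, -0.003, 0, 0.5], [0, 0, 0, 0, -0.003, 0, 0.5]]}}

```text
time: 21.4
eef_pos: [0.5665, 0.0512, 0.1311]
ee_rot: [3.141, 0.007, -3.098]
ft_force: [0.3, 0.2, 0.4]
gripper_width: 0.043
grip_force: 0.0
```

```bash
sed -i 's/^O=.*;CY/O=np.array([.5595,.1475]);CY/' h.py
python3 - <<'E'
from h import *
s=st();print(s['eef_pos'],s['gripper_width'],s['ft_force'],s['time'])
plan((.5,-.25,.26,np.pi))
T=pose();im=env.capture('wrist');save(im,'w6')
E
```

```text
[0.56649969 0.05116037 0.13110749] 0.042975822947103275 [0.26030341 0.17024229 0.3943525 ] 21.4
[0.001, 0.004, 0.028, 0.098, -0.372, -0.162] rows 6.7
```

View pics/w6.png

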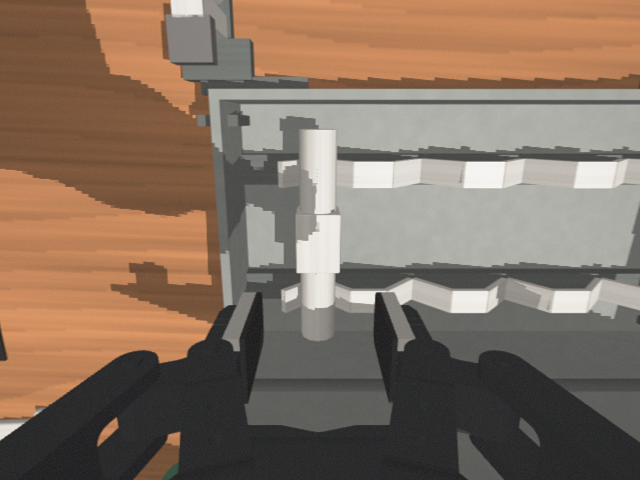

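The first bar lies cradled in groove 1, with its ends at (319,130) and (318,338).

{"method": "carry_out", "body": {"motion": [[0, 0, 0.028, 0.11, -0.41, -0.25, 0.6], [0, 0, 0.028, 0.11, -0.41, -0.25, 0.6], [0, 0, 0.028, 0.11, -0.41, -0.25, 0.6], [0, 0, 0.028, 0.11, -0.41, -0.25, 0.6], [0, 0, 0.028, 0.11, -0.41, -0.25, 0.6], [0, 0, 0.028, 0.11, -0.41, -0.25, 0.6], [0, 0, 0.028, 0.11, -0.41, -0.25, 0.6], [0, 0, 0.028, 0.11, -0.41, -0.25, 0.6], [0, 0, 0.028, 0.11, -0.41, -0.25, 0.6], [0, 0, 0.028, 0.11, -0.41, -0.25, 0.6], [0, 0, 0.028, 0.11, -0.41, -0.25, 0.6]]}}

```text
time: 22.55
eef_pos: [0.4907, -0.2787, 0.3254]
ee_rot: [3.14, -0.001, -3.14]
ft_force: [0.5, -0.4, 0.2]
gripper_width: 0.0511
grip_force: 0.0
```

Run:
```python
from h import *
s=st();print(s['eef_pos'],s['ee_rot'],s['gripper_width'])
T=pose();im=env.capture('wrist');C,K=cam('wrist',T);o=white(im,C,K)
b=min(o,key=lambda q:np.hypot(q[0][0]-.6,q[0][1]+.248));print('pick');plan((*b[0][:2],.06,np.pi+b[1]))
```

```text
[ 0.49070237 -0.27866545  0.32542366] [ 3.14026654e+00 -1.08976420e-03 -3.13989996e+00] 0.051139779842302294
[ 0.4479 -0.371   0.024 ] yaw 0.005 len 0.132 wid 0.034 [232. 149.]
[ 0.5886 -0.3693  0.024 ] yaw -0.087 len 0.118 wid 0.0362 [240. 272.]
[ 0.599  -0.2483  0.024 ] yaw -0.04 len 0.134 wid 0.0289 [343. 280.]
pick
[0.001, -0.001, 0.027, -0.136, 0.037, 0.332] rows 5.8
```

```bash
cat >> h.py <<'E'
def white(im,C,K,zt=.022,box=(.35,.72,-.5,-.16)):
    m=((im.min(2)>150)&(im.max(2).astype(int)-im.min(2)<40)).astype(np.uint8);n,l,s,c=cv2.connectedComponentsWithStats(m);o=[]
    for k in range(1,n):
        if s[k,4]<800: continue
        ys,xs=np.where(l==k);D=C[:3,:3]@np.linalg.inv(K)@np.array([xs,ys,np.ones_like(xs)]);P=(C[:3,3][:,None]+D*(zt-C[2,3])/D[2])[:2].T
        M=P.mean(0)
        if not(box[0]<M[0]<box[1] and box[2]<M[1]<box[3]): continue
        d=np.linalg.svd(P-M,full_matrices=False)[2][0];d*=np.sign(d[0])
        for _ in range(3):
            t=(P-M)@d;lo,hi=np.percentile(t,[.3,99.7]);mid=(lo+hi)/2;q=np.abs(t-mid)
            A=P[(t-mid>.024)&(t-mid<.058)].mean(0);B=P[(t-mid<-.024)&(t-mid>-.058)].mean(0);d=(A-B)/np.linalg.norm(A-B);M=(A+B)/2
        t=(P-M)@d;lo,hi=np.percentile(t,[.3,99.7]);M=M+d*(lo+hi)/2
        o.append((M,np.arctan2(d[1],d[0])));print(np.round(M,4),'yaw',round(o[-1][1],3),'len',round(hi-lo,3),'wid',round(np.ptp((P-M)@[-d[1],d[0]]),4))
    return o
E
python3 - <<'E'
from h import *
T=pose();im=env.capture('wrist');C,K=cam('wrist',T);o=white(im,C,K);print('w4')
T=np.eye(4);T[:3,:3]=R.from_euler('xyz',[3.141,0,3.134]).as_matrix();T[:3,3]=[.4705,-.2873,.3591];C,K=cam('wrist',T);white(cv2.imread('pics/w4.png')[:,:,::-1],C,K)
E
```

```text
[ 0.4476 -0.3706] yaw 0.043 len 0.131 wid 0.0353
[ 0.5849 -0.369 ] yaw -0.058 len 0.109 wid 0.0335
[ 0.5997 -0.2487] yaw -0.035 len 0.134 wid 0.0272
w4
[ 0.4458 -0.2475] yaw -0.021 len 0.129 wid 0.027
[ 0.4479 -0.3706] yaw 0.038 len 0.131 wid 0.0342
[ 0.5988 -0.3669] yaw 0.006 len 0.136 wid 0.0348
[ 0.601  -0.2485] yaw -0.035 len 0.131 wid 0.0272
```

Run:
```python
from h import *
y=np.pi-.035;plan((.6,-.2487,.07,y),(.6,-.2487,.0055,y))
```

```text
[0.001, -0.001, 0.024, -0.137, 0.036, 0.319] rows 5.6
[0.001, -0.001, 0.024, -0.137, 0.036, 0.4] rows 1.3
```

{"method": "carry_out", "body": {"motion": [[0, 0, 0.024, -0.137, 0.036, 0.3, 0.6], [0, 0, 0.024, -0.137, 0.036, 0.3, 0.6], [0, 0, 0.024, -0.137, 0.036, 0.3, 0.6], [0, 0, 0.024, -0.137, 0.036, 0.3, 0.6], [0, 0, 0.024, -0.137, 0.036, 0.3, 0.6], [0, 0, 0.024, -0.137, 0.036, 0.34, 0.6], [0, 0, 0.024, -0.137, 0.036, 0.37, 0.6], [0, 0, 0.024, -0.137, 0.036, 0.39, 0.6], [0, 0, 0.024, -0.137, 0.036, 0.4, 0.6], [0, 0, 0.024, -0.137, 0.036, 0.4, 0], [0, 0, 0.024, -0.137, 0.036, 0.4, 0], [0, 0, 0.024, -0.137, 0.036, 0.4, 0]]}}

```text
time: 23.85
eef_pos: [0.6008, -0.2516, 0.008]
ee_rot: [-3.141, 0.002, 3.104]
ft_force: [-0.2, 0.5, 2.3]
gripper_width: 0.0244
grip_force: 79.5
```

{"method": "carry_out", "body": {"motion": [[0, 0, 0, 0, 0, 0, 0], [0, 0, 0, 0, 0, -0.05, 0], [0, 0, 0, 0, 0, -0.15, 0], [0, 0, 0, 0, 0, -0.15, 0], [0, 0, 0, 0, 0, -0.15, 0]]}}

```text
time: 24.35
eef_pos: [0.6025, -0.253, 0.1318]
ee_rot: [-3.139, 0.008, 3.104]
ft_force: [0.5, -1.0, -3.9]
gripper_width: 0.0243
grip_force: 80.1
```

Run:
```python
from h import *
s=st();print(s['eef_pos'],s['ee_rot'],s['gripper_width'],s['grip_force'],s['ft_force']);y=np.pi+CY
g=c2w(0,-.032)
plan((*g,.13,y),(*g,.027,y))
```

```text
[ 0.60252141 -0.25295613  0.13178464] [-3.13917058  0.00809382  3.10371582] 0.024346281869723867 80.13825416564941 [ 0.45281872 -1.02370196 -3.88082109]
[-0.002, 0.005, -0.051, 0.069, 0.458, 0.001] rows 7.4
[-0.002, 0.005, -0.051, 0.071, 0.459, 0.129] rows 2.1
```

{"method": "carry_out", "body": {"motion": [[0, 0, -0.051, 0.069, 0.458, 0, 0], [0, 0, -0.051, 0.069, 0.458, 0, 0], [0, 0, -0.051, 0.069, 0.458, 0, 0], [0, 0, -0.051, 0.069, 0.458, 0, 0], [0, 0, -0.051, 0.069, 0.458, 0, 0], [0, 0, -0.051, 0.069, 0.458, 0, 0], [0, 0, -0.051, 0.069, 0.458, 0, 0], [0, 0, -0.051, 0.069, 0.458, 0, 0], [0, 0, -0.051, 0.069, 0.458, 0, 0], [0, 0, -0.051, 0.069, 0.458, 0, 0]]}}

```text
time: 25.35
eef_pos: [0.5579, 0.1171, 0.1257]
ee_rot: [-3.141, -0.001, -3.098]
ft_force: [0.7, -0.6, -3.6]
gripper_width: 0.0245
grip_force: 80.3
```

Run:
```python
from h import *
s=st();print(s['eef_pos'],s['ee_rot'],s['gripper_width'],w2c(s['eef_pos']));y=np.pi+CY
g=c2w(0,-.032);plan((*g,.027,y))
```

```text
[0.55785886 0.11712206 0.12571873] [-3.14097129e+00 -1.23655751e-03 -3.09767716e+00] 0.024471162107712965 [-0.00294548 -0.03027931]
[-0.0, -0.001, 0.001, -0.004, -0.002, 0.123] rows 2.0
```

{"method": "carry_out", "body": {"motion": [[0, 0, 0, -0.003, -0.002, 0.05, 0], [0, 0, 0, -0.003, -0.002, 0.08, 0], [0, 0, 0, -0.003, -0.002, 0.1, 0], [0, 0, 0, -0.003, -0.002, 0.113, 0], [0, 0, 0, -0.003, -0.002, 0.123, 0], [0, 0, 0, -0.003, -0.002, 0.123, 0], [0, 0, 0, -0.003, -0.002, 0.123, 0.5], [0, 0, 0, -0.003, -0.002, 0.123, 0.5], [0, 0, 0, -0.003, -0.002, 0.123, 0.5], [0, 0, 0, -0.003, -0.002, 0.08, 0.5], [0, 0, 0, -0.003, -0.002, 0, 0.5], [0, 0, 0, -0.003, -0.002, 0, 0.5]]}}

```text
time: 26.55
eef_pos: [0.5637, 0.1154, 0.1312]
ee_rot: [3.14, 0.007, -3.1]
ft_force: [-0.1, 0.7, -0.5]
gripper_width: 0.0427
grip_force: 0.0
```

Run:
```python
from h import *
s=st();print(s['eef_pos'],s['gripper_width'],s['ft_force'],s['time'])
plan((.46,-.30,.33,np.pi))
T=pose();im=env.capture('wrist');save(im,'w7')
C,K=cam('wrist',T);o=white(im,C,K,.045,(.4,.7,-.1,.3))
```

```text
[0.56371361 0.11539135 0.13121697] 0.04270213469706597 [-0.13100533  0.66682545 -0.46795198] 26.55
[0.001, 0.004, 0.027, 0.15, -0.513, -0.25] rows 9.4
[0.4756 0.1507] yaw -1.529 len 0.267 wid 0.005
[0.5336 0.1591] yaw 1.808 len 0.201 wid 0.1455
[nan nan] yaw nan len nan wid nan
[0.5799 0.0602] yaw 1.115 len 0.097 wid 0.0528
[0.5918 0.2238] yaw -1.562 len 0.08 wid 0.0253h.py:80: RuntimeWarning: Mean of empty slice.
  A=P[(t-mid>.024)&(t-mid<.058)].mean(0);B=P[(t-mid<-.024)&(t-mid>-.058)].mean(0);d=(A-B)/np.linalg.norm(A-B);M=(A+B)/2
  ret = um.true_divide(
```

View pics/w7.png

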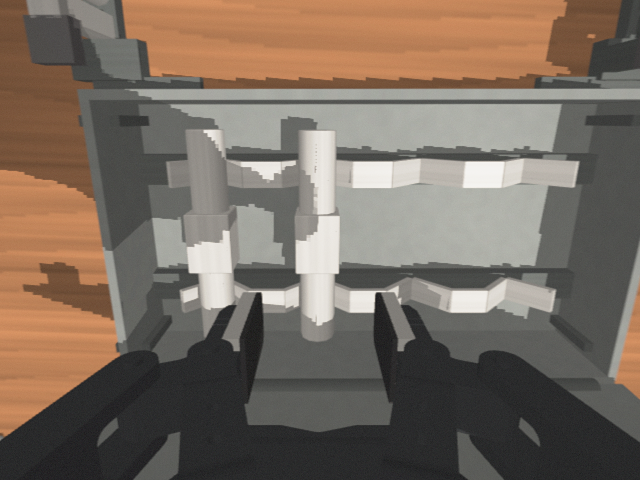

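Two bars are cradled now, at columns 210 and 318. Next are the 28 mm bars.

{"method": "carry_out", "body": {"motion": [[0, 0, 0.027, 0.15, -0.513, -0.25, 0.65], [0, 0, 0.027, 0.15, -0.513, -0.25, 0.65], [0, 0, 0.027, 0.15, -0.513, -0.25, 0.65], [0, 0, 0.027, 0.15, -0.513, -0.25, 0.65], [0, 0, 0.027, 0.15, -0.513, -0.25, 0.65], [0, 0, 0.027, 0.15, -0.513, -0.25, 0.65], [0, 0, 0.027, 0.15, -0.513, -0.25, 0.65], [0, 0, 0.027, 0.15, -0.513, -0.25, 0.65], [0, 0, 0.027, 0.15, -0.513, -0.25, 0.65], [0, 0, 0.027, 0.15, -0.513, -0.25, 0.65], [0, 0, 0.027, 0.15, -0.513, -0.25, 0.65], [0, 0, 0.027, 0.15, -0.513, -0.25, 0.65]]}}

```text
time: 27.8
eef_pos: [0.4587, -0.2993, 0.326]
ee_rot: [3.141, -0.0, 3.141]
ft_force: [0.5, 1.0, -0.5]
gripper_width: 0.0551
grip_force: 0.0
```

Run:
```python
from h import *
s=st();print(s['eef_pos'],s['ee_rot'])
T=pose();im=env.capture('wrist');C,K=cam('wrist',T);o=white(im,C,K,.026)
b=min(o,key=lambda q:q[0][0]);y=np.pi+b[1];plan((*b[0],.08,y),(*b[0],.0055,y))
```

```text
[ 0.45867636 -0.29933562  0.32596186] [ 3.14082333e+00 -5.33124470e-05  3.14119683e+00]
[ 0.4477 -0.3697] yaw 0.04 len 0.13 wid 0.0339
[ 0.5966 -0.3684] yaw -0.04 len 0.137 wid 0.0327
[0.001, -0.0, -0.025, 0.014, -0.09, 0.307] rows 5.1
[0.001, -0.0, -0.025, 0.014, -0.09, 0.4] rows 1.5
```

{"method": "carry_out", "body": {"motion": [[0, 0, -0.025, 0.014, -0.09, 0.28, 0.65], [0, 0, -0.025, 0.014, -0.09, 0.28, 0.65], [0, 0, -0.025, 0.014, -0.09, 0.28, 0.65], [0, 0, -0.025, 0.014, -0.09, 0.28, 0.65], [0, 0, -0.025, 0.014, -0.09, 0.28, 0.65], [0, 0, -0.025, 0.014, -0.09, 0.34, 0.65], [0, 0, -0.025, 0.014, -0.09, 0.37, 0.65], [0, 0, -0.025, 0.014, -0.09, 0.39, 0.65], [0, 0, -0.025, 0.014, -0.09, 0.4, 0.65], [0, 0, -0.025, 0.014, -0.09, 0.4, 0], [0, 0, -0.025, 0.014, -0.09, 0.4, 0], [0, 0, -0.025, 0.014, -0.09, 0.4, 0]], "newtons": 100}}

```text
time: 29.05
eef_pos: [0.448, -0.3715, 0.0072]
ee_rot: [-3.141, 0.001, -3.102]
ft_force: [-0.1, 0.4, -0.7]
gripper_width: 0.028
grip_force: 99.1
```

{"method": "carry_out", "body": {"motion": [[0, 0, 0, 0, 0, 0, 0], [0, 0, 0, 0, 0, -0.05, 0], [0, 0, 0, 0, 0, -0.15, 0], [0, 0, 0, 0, 0, -0.15, 0], [0, 0, 0, 0, 0, -0.15, 0]]}}

```text
time: 29.55
eef_pos: [0.4493, -0.3736, 0.1308]
ee_rot: [-3.137, 0.006, -3.102]
ft_force: [1.2, -0.8, -6.2]
gripper_width: 0.0282
grip_force: 101.8
```

Run:
```python
from h import *
s=st();print(s['eef_pos'],s['ee_rot'],s['gripper_width'],s['grip_force'],s['ft_force']);y=np.pi+CY
g=c2w(0,.032);plan((*g,.14,y))
```

```text
[ 0.44933211 -0.37357547  0.13078839] [-3.13731991  0.00614851 -3.10228742] 0.028174530023611498 101.75130486488342 [ 1.19478271 -0.78552307 -6.16809844]
[-0.003, 0.004, -0.002, -0.163, 0.685, -0.013] rows 11.3
```

{"method": "carry_out", "body": {"motion": [[0, 0, 0, -0.163, 0.685, -0.013, 0], [0, 0, 0, -0.163, 0.685, -0.013, 0], [0, 0, 0, -0.163, 0.685, -0.013, 0], [0, 0, 0, -0.163, 0.685, -0.013, 0], [0, 0, 0, -0.163, 0.685, -0.013, 0], [0, 0, 0, -0.163, 0.685, -0.013, 0], [0, 0, 0, -0.163, 0.685, -0.013, 0], [0, 0, 0, -0.163, 0.685, -0.013, 0], [0, 0, 0, -0.163, 0.685, -0.013, 0], [0, 0, 0, -0.163, 0.685, -0.013, 0], [0, 0, 0, -0.163, 0.685, -0.013, 0], [0, 0, 0, -0.163, 0.685, -0.013, 0]]}}

```text
time: 30.75
eef_pos: [0.555, 0.1891, 0.1349]
ee_rot: [3.139, -0.002, -3.093]
ft_force: [-0.5, 1.0, -6.6]
gripper_width: 0.0285
grip_force: 102.0
```

{"method": "carry_out", "body": {"motion": [[0, 0, 0, 0, 0, 0, 0], [0, 0, 0, 0, 0, 0, 0]]}}

```text
time: 30.95
eef_pos: [0.555, 0.1805, 0.1355]
ee_rot: [-3.14, -0.002, -3.102]
ft_force: [-0.1, 0.4, -6.7]
gripper_width: 0.0284
grip_force: 102.0
```

Run:
```python
from h import *
s=st();print(s['eef_pos'],s['ee_rot'],s['gripper_width'],w2c(s['eef_pos']));y=np.pi+CY
g=c2w(0,.032);plan((*g,.029,y))
```

```text
[0.55504885 0.18051184 0.13545388] [-3.14019799e+00 -2.24576228e-03 -3.10156206e+00] 0.028417150383641194 [-0.00302796  0.03317267]
[-0.001, -0.001, -0.002, -0.004, -0.001, 0.133] rows 2.1
```

{"method": "carry_out", "body": {"motion": [[0, 0, 0, -0.003, -0.001, 0.06, 0], [0, 0, 0, -0.003, -0.001, 0.09, 0], [0, 0, 0, -0.003, -0.001, 0.11, 0], [0, 0, 0, -0.003, -0.001, 0.122, 0], [0, 0, 0, -0.003, -0.001, 0.132, 0], [0, 0, 0, -0.003, -0.001, 0.132, 0], [0, 0, 0, -0.003, -0.001, 0.132, 0.5], [0, 0, 0, -0.003, -0.001, 0.132, 0.5], [0, 0, 0, -0.003, -0.001, 0.132, 0.5], [0, 0, 0, -0.003, -0.001, 0.08, 0.5], [0, 0, 0, -0.003, -0.001, 0, 0.5], [0, 0, 0, -0.003, -0.001, 0, 0.5]]}}

```text
time: 32.15
eef_pos: [0.5616, 0.1806, 0.1423]
ee_rot: [3.139, 0.007, -3.103]
ft_force: [0.9, -0.5, 0.5]
gripper_width: 0.0425
grip_force: 0.0
```

Run:
```python
from h import *
s=st();print(s['eef_pos'],s['gripper_width'],s['ft_force'],s['time'])
save(env.capture('wrist'),'w8')
plan((.51,-.33,.33,np.pi))
```

```text
[0.56156071 0.18056942 0.14228237] 0.042487028461447085 [ 0.87328438 -0.51355391  0.45373311] 32.15
[0.002, 0.005, 0.025, 0.088, -0.635, -0.237] rows 10.9
```

{"method": "carry_out", "body": {"motion": [[0, 0, 0.025, 0.15, -0.63, -0.237, 0.65], [0, 0, 0.025, 0.15, -0.63, -0.237, 0.65], [0, 0, 0.025, 0.15, -0.63, -0.237, 0.65], [0, 0, 0.025, 0.15, -0.63, -0.237, 0.65], [0, 0, 0.025, 0.15, -0.63, -0.237, 0.65], [0, 0, 0.025, 0.15, -0.63, -0.237, 0.65], [0, 0, 0.025, 0.15, -0.63, -0.237, 0.65], [0, 0, 0.025, 0.15, -0.63, -0.237, 0.65], [0, 0, 0.025, 0.15, -0.63, -0.237, 0.65], [0, 0, 0.025, 0.15, -0.63, -0.237, 0.65], [0, 0, 0.025, 0.15, -0.63, -0.237, 0.65], [0, 0, 0.025, 0.15, -0.63, -0.237, 0.65]]}}

```text
time: 33.4
eef_pos: [0.4556, -0.3357, 0.3291]
ee_rot: [-3.136, 0.003, 3.132]
ft_force: [0.3, -0.9, -0.2]
gripper_width: 0.0555
grip_force: 0.0
```

{"method": "carry_out", "body": {"motion": [[0, 0, 0, 0, 0, 0, 0.65], [0, 0, 0, 0, 0, 0, 0.65]]}}

```text
time: 33.6
eef_pos: [0.459, -0.3266, 0.3258]
ee_rot: [3.14, -0.0, -3.14]
ft_force: [1.4, 0.1, -0.7]
gripper_width: 0.0553
grip_force: 0.0
```

Run:
```python
from h import *
s=st();print(s['eef_pos'],s['ee_rot'])
T=pose();im=env.capture('wrist');save(im,'w9');C,K=cam('wrist',T);o=white(im,C,K,.026)
b=min(o,key=lambda q:q[0][0]);y=np.pi+b[1];plan((*b[0],.08,y),(*b[0],.0055,y))
```

```text
[ 0.45902935 -0.32659407  0.3257561 ] [ 3.14021440e+00 -3.85923216e-04 -3.13997453e+00]
[ 0.5967 -0.3688] yaw -0.043 len 0.138 wid 0.0316
[0.001, -0.0, 0.029, -0.172, -0.054, 0.307] rows 5.7
[0.001, -0.0, 0.029, -0.172, -0.054, 0.4] rows 1.5
```

{"method": "carry_out", "body": {"motion": [[0, 0, 0.029, -0.175, -0.054, 0.28, 0.65], [0, 0, 0.029, -0.175, -0.054, 0.28, 0.65], [0, 0, 0.029, -0.175, -0.054, 0.28, 0.65], [0, 0, 0.029, -0.175, -0.054, 0.28, 0.65], [0, 0, 0.029, -0.175, -0.054, 0.28, 0.65], [0, 0, 0.029, -0.175, -0.054, 0.34, 0.65], [0, 0, 0.029, -0.175, -0.054, 0.37, 0.65], [0, 0, 0.029, -0.175, -0.054, 0.39, 0.65], [0, 0, 0.029, -0.175, -0.054, 0.4, 0.65], [0, 0, 0.029, -0.175, -0.054, 0.4, 0], [0, 0, 0.029, -0.175, -0.054, 0.4, 0], [0, 0, 0.029, -0.175, -0.054, 0.4, 0]], "newtons": 100}}

```text
time: 34.85
eef_pos: [0.5995, -0.3718, 0.0089]
ee_rot: [-3.14, 0.003, 3.096]
ft_force: [-0.9, 1.6, 4.7]
gripper_width: 0.0287
grip_force: 100.2
```

{"method": "carry_out", "body": {"motion": [[0, 0, 0, 0, 0, 0, 0], [0, 0, 0, 0, 0, -0.05, 0], [0, 0, 0, 0, 0, -0.15, 0], [0, 0, 0, 0, 0, -0.15, 0], [0, 0, 0, 0, 0, -0.15, 0]]}}

```text
time: 35.35
eef_pos: [0.6006, -0.3735, 0.1325]
ee_rot: [-3.137, 0.008, 3.096]
ft_force: [1.0, -1.3, -4.6]
gripper_width: 0.028
grip_force: 100.8
```

Run:
```python
from h import *
s=st();print(s['eef_pos'],s['ee_rot'],s['gripper_width'],s['grip_force'],s['ft_force']);y=np.pi+CY
g=c2w(0,.096);plan((*g,.14,y))
```

```text
[ 0.60061596 -0.37349799  0.13251375] [-3.13737213  0.00792343  3.09591552] 0.02800155544562734 100.83672165870667 [ 1.00744948 -1.30165016 -4.55984448]
[-0.003, 0.005, -0.056, 0.092, 0.768, -0.013] rows 12.4
```

{"method": "carry_out", "body": {"motion": [[0, 0, -0.056, 0.092, 0.768, -0.013, 0], [0, 0, -0.056, 0.092, 0.768, -0.013, 0], [0, 0, -0.056, 0.092, 0.768, -0.013, 0], [0, 0, -0.056, 0.092, 0.768, -0.013, 0], [0, 0, -0.056, 0.092, 0.768, -0.013, 0], [0, 0, -0.056, 0.092, 0.768, -0.013, 0], [0, 0, -0.056, 0.092, 0.768, -0.013, 0], [0, 0, -0.056, 0.092, 0.768, -0.013, 0], [0, 0, -0.056, 0.092, 0.768, -0.013, 0], [0, 0, -0.056, 0.092, 0.768, -0.013, 0], [0, 0, -0.056, 0.092, 0.768, -0.013, 0], [0, 0, -0.056, 0.092, 0.768, -0.013, 0]]}}

```text
time: 36.55
eef_pos: [0.5529, 0.2291, 0.1357]
ee_rot: [-3.141, -0.001, -3.099]
ft_force: [1.3, -0.3, -4.7]
gripper_width: 0.028
grip_force: 101.0
```

{"method": "carry_out", "body": {"motion": [[0, 0, 0, 0, 0.02, 0, 0], [0, 0, 0, 0, 0.02, 0, 0], [0, 0, 0, 0, 0.02, 0, 0]]}}

```text
time: 36.85
eef_pos: [0.5528, 0.2426, 0.1357]
ee_rot: [-3.14, -0.001, -3.098]
ft_force: [0.3, -1.0, -5.6]
gripper_width: 0.028
grip_force: 101.2
```

Run:
```python
from h import *
s=st();print(s['eef_pos'],s['ee_rot'],s['gripper_width'],w2c(s['eef_pos']));y=np.pi+CY
g=c2w(0,.096);plan((*g,.03,y))
```

```text
[0.55284128 0.24259692 0.13568209] [-3.14039208e+00 -1.30907292e-03 -3.09836069e+00] 0.02800989256964822 [-0.00256465  0.09529526]
[-0.001, -0.001, 0.0, -0.003, 0.001, 0.132] rows 2.1
```

{"method": "carry_out", "body": {"motion": [[0, 0, 0, -0.003, 0.001, 0.06, 0], [0, 0, 0, -0.003, 0.001, 0.09, 0], [0, 0, 0, -0.003, 0.001, 0.11, 0], [0, 0, 0, -0.003, 0.001, 0.122, 0], [0, 0, 0, -0.003, 0.001, 0.131, 0], [0, 0, 0, -0.003, 0.001, 0.131, 0], [0, 0, 0, -0.003, 0.001, 0.131, 0.5], [0, 0, 0, -0.003, 0.001, 0.131, 0.5], [0, 0, 0, -0.003, 0.001, 0.131, 0.5], [0, 0, 0, -0.003, 0.001, 0.08, 0.5], [0, 0, 0, -0.003, 0.001, -0.05, 0.5], [0, 0, 0, -0.003, 0.001, -0.1, 0.5]]}}

```text
time: 38.05
eef_pos: [0.5558, 0.2437, 0.1746]
ee_rot: [-3.141, -0.0, -3.099]
ft_force: [0.2, 0.8, -0.4]
gripper_width: 0.0426
grip_force: 0.0
```

{"method": "carry_out", "body": {"motion": [[0, 0, 0, 0.1, -0.1, -0.1, 0.5], [0, 0, 0, 0.1, -0.1, -0.1, 0.5], [0, 0, 0, 0.1, -0.1, -0.1, 0.5], [0, 0, 0, 0.1, -0.1, -0.1, 0.5], [0, 0, 0, 0.1, -0.1, -0.1, 0.5]]}}

```text
time: 38.55
eef_pos: [0.4796, 0.161, 0.2537]
ee_rot: [3.138, 0.002, -3.099]
ft_force: [0.9, 0.9, -0.3]
gripper_width: 0.0427
grip_force: 0.0
```

Run:
```python
from h import *
s=st();print(s['eef_pos'],s['ee_rot'],s['gripper_width'],s['ft_force'],s['time'])
save(env.capture('wrist'),'w10')
```

```text
[0.47962581 0.16098689 0.2537098 ] [ 3.13845481e+00  1.77994033e-03 -3.09897853e+00] 0.04265042671470368 [ 0.92153025  0.87398014 -0.29853662] 38.55
```

View pics/w10.png

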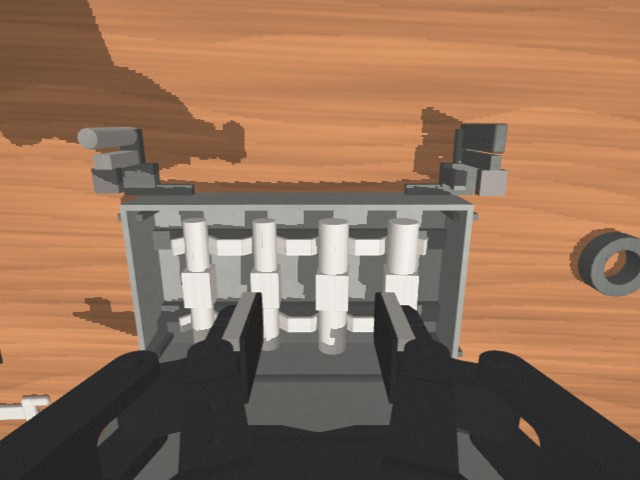

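All four bars lie in their grooves (columns 197, 264, 333 and 403), and the mat is empty. Now I shut the lid.

Run:
```python
from h import *
y=np.pi/2+CY
h=c2w(.0893,0)
plan((*c2w(0,0),.36,y),(*h,.36,y),(*h,.27,y))
```

```text
[0.001, -0.0, 1.0, -0.099, -0.022, -0.134] rows 10.5
[0.001, -0.0, 1.0, -0.211, -0.022, -0.134] rows 1.8
[0.001, -0.0, 1.0, -0.211, -0.022, -0.021] rows 1.8
```

{"method": "carry_out", "body": {"motion": [[0, 0, 1.0, -0.099, -0.022, -0.134, 0.4], [0, 0, 1.0, -0.099, -0.022, -0.134, 0.4], [0, 0, 1.0, -0.099, -0.022, -0.134, 0.4], [0, 0, 1.0, -0.099, -0.022, -0.134, 0.4], [0, 0, 1.0, -0.099, -0.022, -0.134, 0.4], [0, 0, 1.0, -0.099, -0.022, -0.134, 0.4], [0, 0, 1.0, -0.099, -0.022, -0.134, 0.4], [0, 0, 1.0, -0.099, -0.022, -0.134, 0.4], [0, 0, 1.0, -0.211, -0.022, -0.134, 0.4], [0, 0, 1.0, -0.211, -0.022, -0.134, 0.4], [0, 0, 1.0, -0.211, -0.022, -0.134, 0.4], [0, 0, 1.0, -0.211, -0.022, -0.134, 0.4]]}}

```text
time: 39.8
eef_pos: [0.65, 0.1506, 0.3571]
ee_rot: [-3.139, 0.003, 1.613]
ft_force: [-0.6, -1.0, -0.9]
gripper_width: 0.034
grip_force: 0.0
```

{"method": "carry_out", "body": {"motion": [[0, 0, 0, 0, 0, 0, 0.4], [0, 0, 0, 0, 0, 0, 0.4]]}}

```text
time: 40.0
eef_pos: [0.6485, 0.1507, 0.3597]
ee_rot: [-3.141, -0.0, 1.616]
ft_force: [-0.0, -0.6, 0.5]
gripper_width: 0.0344
grip_force: 0.0
```

Run:
```python
from h import *
s=st();print(s['eef_pos'],s['ee_rot'],s['gripper_width'],w2c(s['eef_pos']))
plan((*c2w(.0893,0),.27,np.pi/2+CY))
```

```text
[0.64854433 0.15066757 0.35970777] [-3.14139447e+00 -4.23423556e-04  1.61580997e+00] 0.03442652905357149 [ 0.08909819 -0.00066308]
[-0.0, -0.0, 0.001, 0.001, 0.0, 0.112] rows 1.8
```

{"method": "carry_out", "body": {"motion": [[0, 0, 0, 0, 0, 0.05, 0.4], [0, 0, 0, 0, 0, 0.09, 0.4], [0, 0, 0, 0, 0, 0.112, 0.4], [0, 0, 0, 0, 0, 0.112, 0.4], [0, 0, 0, 0, 0, 0.112, 0], [0, 0, 0, 0, 0, 0.112, 0], [0, 0, 0, 0, 0, 0.112, 0], [0, 0, 0, 0, 0, 0.112, 0]], "newtons": 40}}

```text
time: 40.8
eef_pos: [0.6493, 0.1503, 0.2719]
ee_rot: [3.14, -0.001, 1.614]
ft_force: [-3.0, 1.8, 7.6]
gripper_width: 0.0107
grip_force: 39.6
```

Run:
```python
from h import *
s=st();c=w2c(s['eef_pos']);print(s['eef_pos'],s['ee_rot'],s['gripper_width'],c,s['ft_force'],s['grip_force'])
t0=np.pi/2+np.arcsin((c[0]-.0868)/.22);print(t0)
for t in np.arange(1.5,-.04,-.1):
    plan((*c2w(c[0]+.22*(np.cos(t0)-np.cos(t)),c[1]),s['eef_pos'][2]+.22*(np.sin(t)-np.sin(t0)),np.pi/2+CY))
```

```text
[0.64925039 0.15029832 0.27191407] [ 3.13983213e+00 -1.01082889e-03  1.61391046e+00] 0.010714767010325876 [ 0.08978772 -0.00106235] [-3.03771822  1.76824421  7.59038687] 39.56453561782837
1.584377271769995
[0.001, -0.001, 0.0, 0.0, -0.023, 0.001] rows 0.4
[0.001, -0.001, 0.0, 0.0, -0.05, 0.004] rows 0.8
[0.001, -0.001, 0.0, -0.0, -0.077, 0.01] rows 1.2
[0.001, -0.001, 0.0, -0.0, -0.103, 0.018] rows 1.7
[0.001, -0.001, 0.0, -0.0, -0.129, 0.03] rows 2.1
[0.001, -0.001, 0.0, -0.0, -0.152, 0.043] rows 2.5
[0.001, -0.001, 0.0, -0.0, -0.175, 0.059] rows 3.0
[0.001, -0.001, 0.0, -0.0, -0.195, 0.077] rows 3.4
[0.001, -0.001, 0.0, -0.0, -0.214, 0.097] rows 3.8
[0.001, -0.001, 0.0, -0.0, -0.231, 0.119] rows 4.2
[0.001, -0.001, 0.0, -0.0, -0.245, 0.143] rows 4.5
[0.001, -0.001, 0.0, -0.0, -0.257, 0.167] rows 4.9
[0.001, -0.001, 0.0, -0.0, -0.267, 0.193] rows 5.3
[0.001, -0.001, 0.0, -0.0, -0.274, 0.22] rows 5.6
[0.001, -0.001, 0.0, -0.0, -0.278, 0.247] rows 5.9
[0.001, -0.001, 0.0, -0.0, -0.279, 0.274] rows 6.3
```

{"method": "carry_out", "body": {"motion": [[0, 0, 0, 0, -0.023, 0.001, 0], [0, 0, 0, 0, -0.05, 0.004, 0], [0, 0, 0, 0, -0.077, 0.009, 0], [0, 0, 0, 0, -0.103, 0.017, 0], [0, 0, 0, 0, -0.129, 0.028, 0], [0, 0, 0, 0, -0.153, 0.042, 0], [0, 0, 0, 0, -0.176, 0.058, 0], [0, 0, 0, 0, -0.196, 0.076, 0], [0, 0, 0, 0, -0.216, 0.096, 0], [0, 0, 0, 0, -0.233, 0.118, 0]]}}

```text
time: 41.8
eef_pos: [0.465, 0.1422, 0.1769]
ee_rot: [3.135, -0.001, 1.613]
ft_force: [8.0, 1.0, -2.4]
gripper_width: 0.0103
grip_force: 40.2
```

Run:
```python
from h import *
s=st();c=w2c(s['eef_pos']);print(s['eef_pos'],s['gripper_width'],c,s['ft_force'],s['grip_force'])
print(np.arctan2(s['eef_pos'][2]+.0135-.065,.0868-c[0]),np.hypot(s['eef_pos'][2]+.0135-.065,.0868-c[0]))
```

```text
[0.46495006 0.14224931 0.17690053] 0.010310107737166214 [-0.09468826 -0.00118144] [ 7.98129684  1.01301481 -2.43678165] 40.23231267929077
0.604630823855394 0.22059755199457678
```

{"method": "carry_out", "body": {"motion": [[0, 0, 0, 0, -0.013, 0.024, 0], [0, 0, 0, 0, -0.025, 0.048, 0], [0, 0, 0, 0, -0.034, 0.074, 0], [0, 0, 0, 0, -0.04, 0.101, 0], [0, 0, 0, 0, -0.044, 0.128, 0], [0, 0, 0, 0, -0.046, 0.142, 0], [0, 0, 0, 0, -0.046, 0.153, 0], [0, 0, 0, 0, -0.046, 0.16, 0], [0, 0, 0, 0, -0.046, 0.16, 0], [0, 0, 0, 0, -0.046, 0.16, 0]]}}

```text
time: 42.8
eef_pos: [0.4261, 0.1407, 0.0481]
ee_rot: [3.142, -0.001, 1.613]
ft_force: [-1.3, -1.7, 2.8]
gripper_width: 0.01
grip_force: 44.6
```

Run:
```python
from h import *
s=st();c=w2c(s['eef_pos']);print(s['eef_pos'],s['gripper_width'],c,s['ft_force'],s['grip_force'])
print(np.arctan2(s['eef_pos'][2]+.0135-.065,.0868-c[0]))
```

```text
[0.42609747 0.14065245 0.04814126] 0.010014904165983487 [-0.13357357 -0.00110668] [-1.28378865 -1.70992152  2.7791023 ] 44.60312783718109
-0.015239931635239502
```

{"method": "carry_out", "body": {"motion": [[0, 0, 0, 0, 0, 0.003, 0], [0, 0, 0, 0, 0, 0.005, 0], [0, 0, 0, 0, 0, 0.005, 0]]}}

```text
time: 43.1
eef_pos: [0.4262, 0.1408, 0.0453]
ee_rot: [3.141, -0.003, 1.613]
ft_force: [-10.1, -1.8, 34.5]
gripper_width: 0.0104
grip_force: 50.1
```

Run:
```python
from h import *
s=st();print(s['eef_pos'],s['gripper_width'],s['ft_force'],s['grip_force'])
p=s['eef_pos'];y=np.pi/2+CY
plan((p[0],p[1],.125,y),(*c2w(-.14,-.185),.125,y),(*c2w(-.14,-.185),.068,y))
```

```text
[0.42617537 0.14076285 0.04527305] 0.010373333507912115 [-10.09674542  -1.77580766  34.46491174] 50.103721618652344
[0.0, -0.002, -0.001, 0.0, 0.0, -0.1] rows 1.6
[0.0, -0.002, -0.001, -0.23, -0.008, -0.1] rows 3.7
[0.0, -0.002, -0.001, -0.23, -0.008, -0.029] rows 1.1
```

{"method": "carry_out", "body": {"motion": [[0, 0, 0, 0, 0, -0.005, 0.4], [0, 0, 0, 0, 0, -0.005, 0.4], [0, 0, 0, 0, 0, -0.005, 0.4], [0, 0, 0, 0, 0, -0.1, 0.4], [0, 0, 0, 0, 0, -0.1, 0.4], [0, 0, 0, -0.236, -0.008, -0.1, 0], [0, 0, 0, -0.236, -0.008, -0.1, 0], [0, 0, 0, -0.236, -0.008, -0.1, 0], [0, 0, 0, -0.236, -0.008, -0.1, 0], [0, 0, 0, -0.236, -0.008, -0.1, 0], [0, 0, 0, -0.236, -0.008, -0.1, 0]]}}

```text
time: 44.2
eef_pos: [0.4275, -0.0489, 0.1238]
ee_rot: [3.141, -0.0, 1.611]
ft_force: [-0.3, -0.0, -0.3]
gripper_width: 0.0001
grip_force: 0.0
```

Run:
```python
from h import *
s=st();print(s['eef_pos'],s['gripper_width'],w2c(s['eef_pos']),s['ft_force'])
save(env.capture('wrist'),'w11')
y=np.pi/2+CY
plan((*c2w(-.141,-.19),.068,y),(*c2w(-.141,-.145),.068,y))
```

```text
[ 0.42751977 -0.04894443  0.12377521] 5.577520958317004e-05 [-0.14030274 -0.19058944] [-0.32051026 -0.01651491 -0.34383205]
[-0.0, -0.0, -0.001, -0.001, -0.001, 0.07] rows 1.1
[-0.0, -0.0, -0.001, 0.056, -0.001, 0.07] rows 0.9
```

View pics/w11.png

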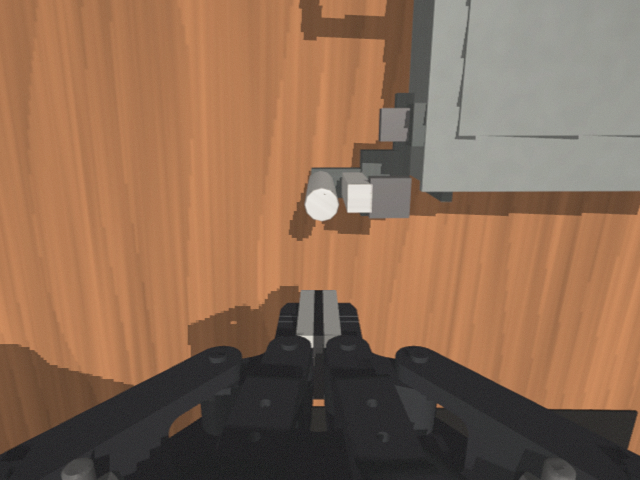

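The lid is shut, and the knob's top at (321,205) is straight ahead of the fingers at (319,300). I go down and push it home.

{"method": "carry_out", "body": {"motion": [[0, 0, 0, 0, -0.001, 0.07, 0], [0, 0, 0, 0, -0.001, 0.07, 0], [0, 0, 0, 0, -0.001, 0.07, 0], [0, 0, 0, 0.012, -0.001, 0.07, 0], [0, 0, 0, 0.022, -0.001, 0.07, 0], [0, 0, 0, 0.032, -0.001, 0.07, 0], [0, 0, 0, 0.042, -0.001, 0.07, 0], [0, 0, 0, 0.05, -0.001, 0.07, 0], [0, 0, 0, 0.058, -0.001, 0.07, 0], [0, 0, 0, 0.062, -0.001, 0.07, 0], [0, 0, 0, 0.062, -0.001, 0.07, 0], [0, 0, 0, 0.062, -0.001, 0.07, 0]]}}

```text
time: 45.45
eef_pos: [0.4242, 0.0016, 0.0677]
ee_rot: [-3.141, -0.001, 1.613]
ft_force: [-0.6, 0.2, -0.2]
gripper_width: -0.0001
grip_force: 0.0
```

{"method": "carry_out", "body": {"motion": [[0, 0, 0, 0.004, 0, 0, 0], [0, 0, 0, 0.004, 0, 0, 0], [0, 0, 0, 0.004, 0, 0, 0]]}}

```text
time: 45.75
eef_pos: [0.4242, 0.0021, 0.0678]
ee_rot: [3.141, 0.003, 1.611]
ft_force: [-0.3, -9.8, -1.2]
gripper_width: -0.0001
grip_force: 5.2
```

Run:
```python
from h import *
s=st();print(s['eef_pos'],w2c(s['eef_pos']),s['ft_force'])
```

```text
[0.424242   0.00209875 0.06778241] [-0.1413833  -0.13945255] [-0.31561316 -9.78861778 -1.22534459]
```

{"method": "carry_out", "body": {"motion": [[0, 0, 0, -0.03, 0, 0, 0], [0, 0, 0, -0.03, 0, -0.1, 0], [0, 0, 0, -0.03, 0, -0.2, 0], [0, 0, 0, -0.03, 0, -0.25, 0], [0, 0, 0, -0.03, 0, -0.25, 0], [0, 0, 0, -0.03, 0, -0.25, 0], [0, 0, 0, -0.03, 0, -0.25, 0]]}}

```text
time: 46.45
eef_pos: [0.4258, -0.0185, 0.2685]
ee_rot: [3.139, -0.005, 1.616]
ft_force: [-0.3, 1.1, -0.9]
gripper_width: 0.0002
grip_force: 0.0
```

Run:
```python
from h import *
s=st();print(s['eef_pos'],s['ft_force'],s['time'])
save(env.capture('wrist'),'w12')
```

```text
[ 0.42581593 -0.01849679  0.26853057] [-0.33460923  1.05217065 -0.86055683] 46.45
```

View pics/w12.png

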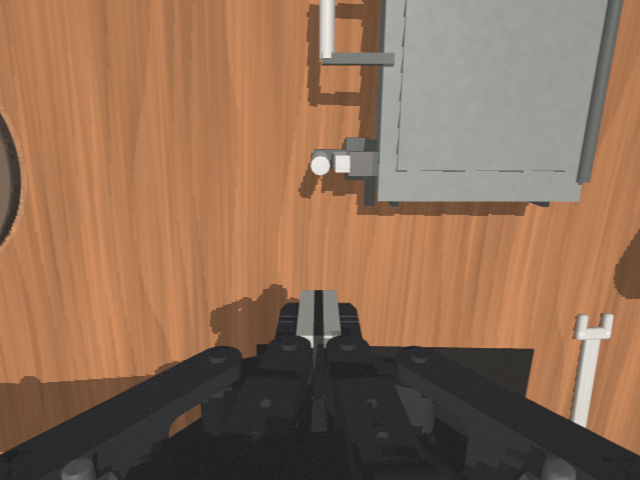

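The lid is shut flat and the knob at (320,164) is home beside the handle. The gripper touches nothing, so I hand the job in.

```bash
python3 -c "
from plant import env
print(env.close_job())"
```

```text
the job is handed in; nothing more can be done
None
```

All four bars are cradled in their own groove pairs, the lid is shut, the latch is home, and the job is handed in at about 46 s of the 210 s limit; no verdict came back.

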